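Close a stirred ball mill and hold its coupling on the shaft flat

ROBOT

A 7-joint arm with a two-finger parallel gripper is mounted at the origin on a cart in front of the work surface, level with it; the furniture and walls round the work are solid. World frame = base frame: x ahead of the robot, y to its left, z up, the work surface at z = 0. Lengths are in m, angles in rad, forces in N, time in s.
With the tool pointing down it reaches from about 0.425 to 0.95 m from the base axis. Payload 4.7 kg.
Tool frame: the origin (TCP) lies between the finger pads; the fingertips stand 25 mm ahead of it and the grasp point (between the pads) lies 6 mm ahead of it (env.tips_ahead is the z of the fingertips in the tool frame, in m); z points along the fingers, y is the direction in which the jaws open and shut (so a half turn about z gives the same grasp; the last joint's range is limited). The gripper opens to 85 mm and grips with 20 to 120 N. Pads are 22 mm wide; open, the fingers measure 114 mm over their backs; the gripper's body (76 mm by 85 mm) begins 54 mm behind the grasp point. The pads swing forward as they close: fully open they stand 13 mm farther back than shut.
Start: joints at [-1.156, 0.469, -0.049, 1.532, 0.024, 1.141, -0.082], TCP at [0.29, 0.61, 0.256] pointing down, gripper open.
Joint ranges: [-2.59, 2.59], [-0.33, 1.99], [-1.39, 1.29], [0.1, 2.45], [-1.04, 4.18], [0.21, 1.99], [-2.66, 2.66]. Speed limits (rad/s): [2.57, 2.57, 3.14, 3.14, 3.14, 3.14, 3.14].

INTERFACE

Orientations are given as a rotation vector (axis times angle).
In Python, from cell import env gives the robot as it stands. The module is installed in compiled form; this text tells all that it offers.
- The arm moves only by the tool drive_tool, never from a script. Its argument "commands" is a list of rows, each a list of 7 numbers: the opening, from 0 (shut) to 1 (fully open), then the shift along the world's x, y, z in m, then the turn, a rotation vector about the world's x, y, z in rad. In form: [[gripper, dx, dy, dz, wx, wy, wz], ...]. A call has 1 to 12 rows; each row shifts and turns the commanded pose from where the row before left it; what a row does not reach is not made up. A row lasts 1/10 s, in which the tool goes at most 50 mm and 8.59 degrees, less where a joint would pass 70% of its speed; a pose out of reach is approached as far as the arm can. A call with a gripper value outside its range is refused whole. The fingers move at their own pace and stop on an object; "force" is the grip in N (left out, the last holds). Time passes only in rows, so rows that do not move let the fingers close. It gives the time, the measured TCP pose, the force and the opening at its end, in the units of the state.
- env.sense(): the state, without advancing time (a new reading comes with each control period).
- env.get_image(name): name is "side" or "top" or "wrist"; returns the picture (384x512x3 uint8, red, green, blue); there is no depth.
- env.camera_info(name): a dict with "mtx" (3x3 intrinsics, pixels), "k1" (the pictures are not rectified: a ray, as slopes to the right and down, at radius r is drawn at 1 + k1 r^2 times it, then the intrinsics apply), "R" (3x3) and "t" (3): a world point X has camera coordinates R X + t. Camera axes: x right, y down, z forward; pixel columns grow to the right and rows downward; lengths in m; the calibration is good to about 2 mm. A picture is of the moment at which its call begins: read the wrist's pose just before it. camera_info takes no time and is no camera call; for the wrist camera it gives the pose at the moment of the call.
- env.hand_in(): hands the job in, once; it reports no verdict.
The state is a dict: "time": time; "qpos": joint angles; "joint_vel": joint speeds; "joint_efforts": joint torques, N m; "position": TCP position; "eef_rot": TCP orientation; "force": force on the tool from outside, world axes, zero at the start; "torque": the same for the moment, N m; "finger_gap": opening from 0.0 (shut) to 1.0 (fully open).
Only numpy, scipy, OpenCV 4.12 (cv2) and the standard library are available. Lean on these libraries where they do the work, as an engineer would, in place of code of your own. Each camera call takes 0.05 s, during which the arm holds its last target.

TASK

The ball mill's pot is charged: put the lid on over the stirrer shaft so that it sits fully home and let it go, then pinch the end of the shaft with one finger on its set-screw flat and turn it until the flat faces the mill's front panel. Slip the coupling onto the shaft, jaws up, set screw on the flat, right down onto the lid's bearing boss, and finish still gripping it and pressing it gently down there, so that a colleague can tighten the screw from the front. Leave the other things on the bench where they are.

Things in the scene. Friction and masses are not known exactly. Their poses are not given: they have to be found in the camera images.
- mill: bench ball mill, fixed: white base 156 mm square, 45 high; on it a steel pot, outer diameter 123, inner 112, rim 130 mm above the bench, white balls inside. Origin: on the bench, on the shaft axis. -x: its front (grey panel, display, knob); z up. Brass nipples reach 82 mm out on +y, a bar handle 80 mm on -y, below 115 mm; at the back left a socket 85 mm high
- shaft (a joint): upright 18 mm steel shaft on the mill's axis, top 182 mm above the bench, 26 mm above the seated lid's boss. Stays where left (friction 0.05 N m); a grip with a finger on the flat squares the flat to that finger. rad, counter-clockwise from above; 0: flat faces the mill's front. Starts at 0.5 to 1.5: turn it clockwise by that much
- shaft_flat (a point): flat on the shaft's end, bright, 14 mm wide, from 150 to 180 mm above the bench; a red mark on the end of the shaft points to it. Origin: middle of its face, 5.5 mm from the shaft axis, 165 mm above the bench; -x is its outward normal, z up. The shaft measures 14.5 mm across the flat, 18 mm elsewhere
- lid: round aluminium lid, 0.35 kg, right way up. Origin: centre of its underside. Spigot of diameter 107, z 0-8 mm; plate 128, z 8-16; low fittings 42 mm off centre on +y and -y to z 27; central bearing boss of diameter 36, z 16-34, to grip it by; bore 22 right through. Seated: plate on the pot's rim, origin on the shaft axis 122 mm above the bench, boss top at 156; any yaw
- coupling: steel jaw-coupling half, 0.16 kg, jaws up. Origin: centre of its underside. Ring of diameter 44, 22 high, bore 20; 3 jaws to z 32 within its outline. Set screw on -x at z 11: brass head out to 28.5 mm; its 6 mm point stands in the bore 6.5 mm from the axis, so it goes down only on the flat. Grip across y. Seated: origin on the shaft axis, 156 mm above the bench
- set_screw (a point): end of the brass head of the coupling's set screw, 28.5 mm from the coupling's axis on its -x, 11 mm above its underside
- drive_head: bystander: white motor with fins, 161 mm high, 84 mm thick (a terminal box sticks out 60 mm from its axis), standing behind the mill; fixed
- flask: bystander: glass conical flask with blue contents, 102 mm wide, 167 mm high, loose; origin centre of its underside
- beaker: bystander: empty glass beaker, 76 mm wide, 92 mm high, loose; origin centre of its underside
- amber_bottle: bystander: amber bottle with black cap, 70 mm wide, 178 mm high, loose; origin centre of its underside
- hex_key: bystander: T-handle hex key with red grip, 115 mm long, lying on the bench, loose; it is the colleague's, leave it; origin near its middle, on the bench
There are look-alikes about, which are no part of the job. Several things have the shape of the lid; the one meant has the colours described above.

How it is judged:
By the outcome, as a careful person would: the job done as asked, in the order asked, and still so for the second after the job is handed in, while the arm keeps its last pose, push and grip.
It also fails if it takes over 67 s, if anything falls off the work surface, if the arm or the gripper's body presses on something with over 40 N, if the wrist force passes 120 N, or if a joint passes its speed limit or range.

## Working session

There is one attempt and no reset: what is moved stays moved. The work goes in short steps, Python scripts to look and compute and a tool call to move; the robot and the scene stay as the last step left them, time stands still between calls to the robot, and variables do not carry over. Pictures are saved under pics/ and viewed, and the job is handed in when it is done.

Besides the shell and the picture viewer there is one more tool, called after ">>>" in YAML: its name, and indented under it one key for each argument. drive_tool: Moves the arm, as the interface text tells. Its arguments: {"type":"object","properties":{"commands":{"type":"array","items":{"type":"array","items":{"type":"number"}}},"force":{"type":"number"}},"required":["commands"]}

```bash
mkdir -p pics; cat > h.py <<'E'
import numpy as np, cv2
from cell import env
def snap(n,f):
    ci=env.camera_info(n); im=env.get_image(n); cv2.imwrite('pics/'+f+'.png',im[:,:,::-1]); np.savez('pics/'+f+'.npz',**{k:np.array(v) for k,v in ci.items()}); return im
def info(f): return dict(np.load('pics/'+f+'.npz'))
def ray(ci,u,v):
    K=ci['mtx'];k=float(ci['k1'])
    d=cv2.undistortPoints(np.array([[[u,v]]],float),K,np.array([k,0,0,0,0.]))[0,0]
    R=ci['R'];c=-R.T@ci['t']; r=R.T@np.array([d[0],d[1],1]); return c,r
def atz(f,u,v,z):
    c,r=ray(info(f),u,v); return c+r*(z-c[2])/r[2]
def proj(f,X):
    ci=info(f);p=ci['R']@np.array(X)+ci['t'];x=p[:2]/p[2];x=x*(1+float(ci['k1'])*(x@x));return (ci['mtx']@np.array([x[0],x[1],1]))[:2]
def crop(f,x0,y0,x1,y1,s,o):
    im=cv2.imread('pics/'+f+'.png')[y0:y1,x0:x1]; cv2.imwrite('pics/'+o+'.png',cv2.resize(im,None,fx=s,fy=s,interpolation=cv2.INTER_CUBIC))
E
python3 - <<'E'
from h import *
for n in ['top','side','wrist']: snap(n,n+'0')
s=env.sense()
print({k:np.round(v,3) for k,v in s.items()}, env.tips_ahead)
for n in ['top','side']:
    ci=info(n+'0'); print(n,-ci['R'].T@ci['t'],ci['R'].round(2),ci['mtx'],ci['k1'])
E
```

```text
{'time': np.float64(0.15), 'qpos': array([-1.156,  0.469, -0.049,  1.533,  0.024,  1.141, -0.082]), 'joint_vel': array([-0.001, -0.002, -0.   , -0.004, -0.   , -0.002,  0.001]), 'joint_efforts': array([-0.0000e+00, -5.1076e+01, -4.7000e-02, -2.3798e+01,  1.1000e-02,
        5.0000e-03,  0.0000e+00]), 'position': array([0.29 , 0.609, 0.256]), 'eef_rot': array([-6.910e-01, -3.064e+00,  2.000e-03]), 'force': array([-0.199,  0.004, -1.248]), 'torque': array([-0.001,  0.009,  0.006]), 'finger_gap': np.float64(1.0)} 0.025
top [-0.24855678 -0.0146875   1.88434582] [[ 0.07 -1.    0.01]
 [-0.9  -0.06 -0.42]
 [ 0.42  0.02 -0.91]] [[497.30620647   0.         253.84724569]
 [  0.         497.30620647 191.22144834]
 [  0.           0.           1.        ]] 0.024454226348280483
side [-0.00305587 -0.83695888  0.99600485] [[ 0.82 -0.58 -0.01]
 [-0.38 -0.52 -0.77]
 [ 0.43  0.63 -0.64]] [[398.65373926   0.         265.92120562]
 [  0.         398.65373926 194.49951291]
 [  0.           0.           1.        ]] -0.08221119197045587
```

View pics/top0.png

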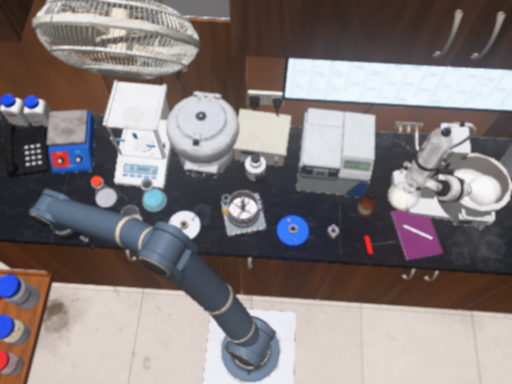

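View pics/side0.png

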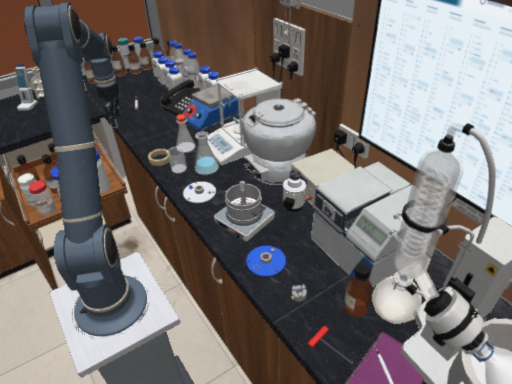

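View pics/wrist0.png

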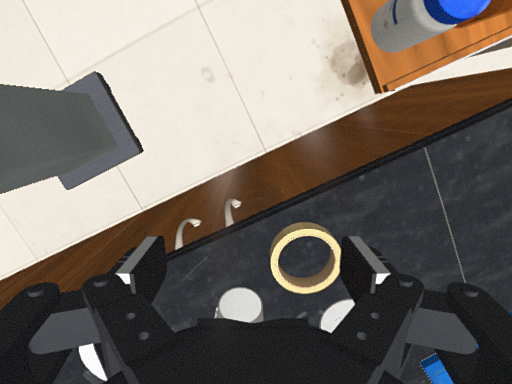

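The top view shows two lid shapes, one pale at (185,224) and one blue at (292,230). The mill is at (243,210), the coupling at (333,231) and the red hex key at (370,245). I'll enlarge.

```bash
python3 - <<'E'
from h import *
crop('top0',80,170,280,260,4,'t0a'); crop('top0',200,170,400,260,4,'t0b')
crop('side0',150,120,330,330,3,'s0a')
E
```

```text
(no output)
```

View pics/t0a.png

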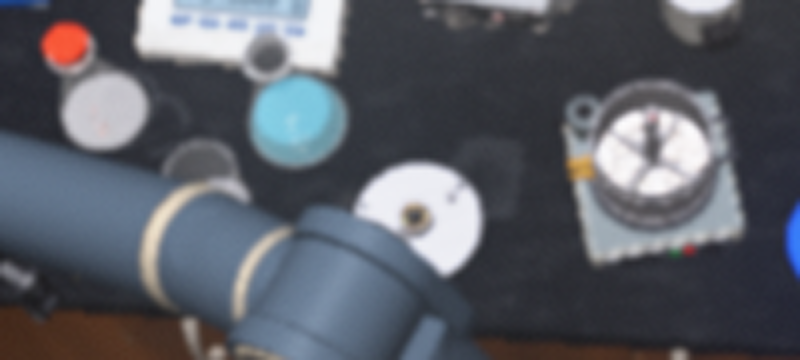

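View pics/t0b.png

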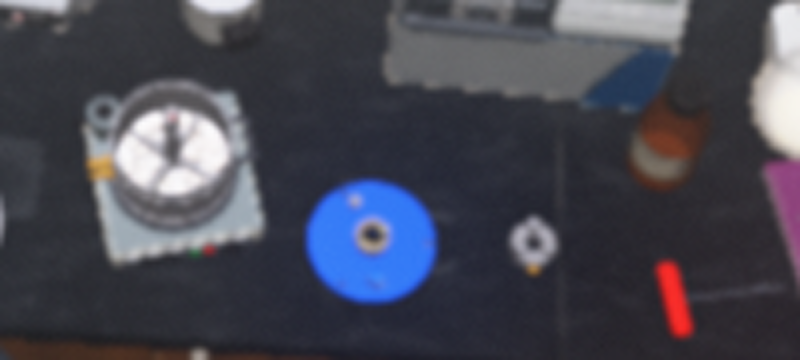

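View pics/s0a.png

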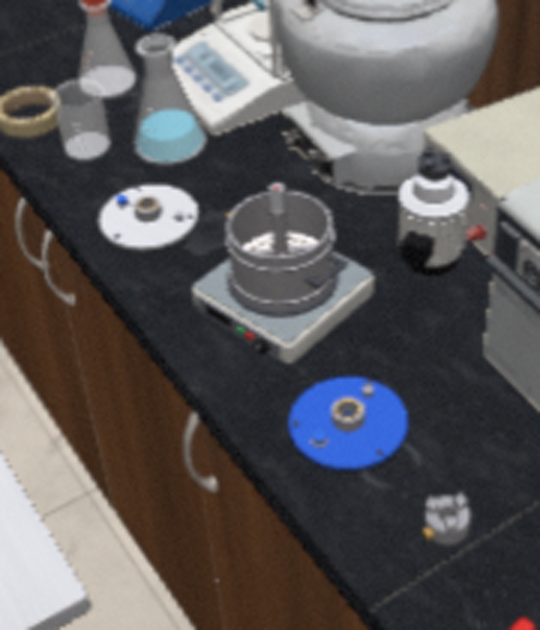

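```bash
python3 - <<'E'
from h import *
T=lambda u,v:(80+u/4,170+v/4)
T2=lambda u,v:(200+u/4,170+v/4)
S=lambda u,v:(150+u/3,120+v/3)
print('shaft top',atz('top0',*T2(172,118),.182),atz('side0',*S(277,188),.182))
print('pot rim ctr',atz('top0',*T2(174,150),.130),atz('side0',*S(279,225),.130))
print('lid boss',atz('top0',*T(416,216),.034),atz('side0',*S(148,202),.034))
print('blue boss',atz('top0',*T2(372,234),.034),atz('side0',*S(348,407),.034))
print('coupl',atz('top0',*T2(534,242),.022),atz('side0',*S(447,515),.022))
print('screw',atz('top0',*T2(532,270),.011),atz('side0',*S(428,533),.011))
for c in [(118,265),(264,232),(236,92)]: print('base',atz('top0',*T2(*c),.045))
for c in [(192,290),(290,355),(374,287)]: print('base',atz('side0',*S(*c),.045))
for n,c in dict(flask=(298,130),beaker=(208,190)).items(): print(n,atz('top0',*T(*c),.0))
print('head',atz('side0',*S(432,190),.15))
E
```

```text
shaft top [0.51203175 0.0637753  0.182     ] [0.51992721 0.06169348 0.182     ]
pot rim ctr [0.50185074 0.06173184 0.13      ] [0.51880655 0.06071799 0.13      ]
lid boss [0.45538144 0.29677084 0.034     ] [0.46464499 0.29885149 0.034     ]
blue boss [ 0.46601468 -0.1369676   0.034     ] [ 0.4736178  -0.13666439  0.034     ]
coupl [ 0.47330259 -0.29930556  0.022     ] [ 0.47756975 -0.30044335  0.022     ]
screw [ 0.44762374 -0.29891728  0.011     ] [ 0.45438003 -0.30030335  0.011     ]
base [0.41229223 0.11097512 0.045     ]
base [ 0.45653186 -0.02976418  0.045     ]
base [0.60672796 0.00717508 0.045     ]
base [0.42398437 0.1090564  0.045     ]
base [ 0.45988727 -0.04576031  0.045     ]
base [ 0.59899076 -0.01137349  0.045     ]
flask [0.55457722 0.43574114 0.        ]
beaker [0.48211223 0.51671683 0.        ]
head [ 0.68146062 -0.01037792  0.15      ]
```

```bash
python3 - <<'E'
from h import *
from scipy.spatial.transform import Rotation as Ro
S=lambda u,v:(150+u/3,120+v/3)
T=lambda u,v:(80+u/4,170+v/4)
a=atz('side0',*S(122,201),.026);b=atz('side0',*S(181,217),.024);print(a,b,b-a)
print('top',atz('top0',*T(452,197),.024))
R=Ro.from_rotvec(env.sense()['eef_rot']).as_matrix();print(R.round(3))
ci=info('wrist0');c=-ci['R'].T@ci['t'];p=env.sense()['position']
print('cam in tool',R.T@(c-p),(ci['R']@R).round(2),ci['mtx'],ci['k1'])
E
```

```text
[0.44190527 0.33031174 0.026     ] [0.48952163 0.25813795 0.024     ] [ 0.04761636 -0.07217379 -0.002     ]
top [0.48197691 0.26499841 0.024     ]
[[-0.903  0.429 -0.001]
 [ 0.429  0.903 -0.001]
 [-0.    -0.001 -1.   ]]
cam in tool [ 0.06554352 -0.00027901 -0.11895219] [[-0.    1.    0.  ]
 [-0.97 -0.   -0.26]
 [-0.26 -0.    0.97]] [[292.18201079   0.         252.59487844]
 [  0.         292.18201079 192.63043938]
 [  0.           0.           1.        ]] -0.05019393028054382
```

>>> drive_tool:
  commands:
    - [0.8,0.01,-0.018,0,0,0,-0.07]
    - [0.8,0.022,-0.04,0,0,0,-0.07]
    - [0.8,0.022,-0.04,0,0,0,-0.07]
    - [0.8,0.022,-0.04,0,0,0,-0.07]
    - [0.8,0.022,-0.04,0,0,0,-0.07]
    - [0.8,0.022,-0.04,0,0,0,-0.07]
    - [0.8,0.022,-0.04,0,0,0,-0.07]
    - [0.8,0.022,-0.04,0,0,0,-0.055]
    - [0.8,0.009,-0.015,0,0,0,0]
    - [0.8,0,0,0,0,0,0]
    - [0.8,0,0,0,0,0,0]

```text
time: 1.25
position: [0.4623, 0.2972, 0.2562]
eef_rot: [-1.49, -2.765, -0.0]
force: [0.6, 1.1, 0.3]
finger_gap: 0.801
```

```bash
python3 - <<'E'
from h import *
snap('wrist','w1'); s=env.sense(); print(s['position'],s['eef_rot'],s['force'],s['finger_gap'])
print(proj('w1',[.4657,.294,.034]))
E
```

```text
[0.46188777 0.29807741 0.25616361] [-1.48729818e+00 -2.76615140e+00 -4.20385748e-04] [-0.24712992  0.37930873  0.13711823] 0.7990078951916838
[253.63592406 175.07278637]
```

View pics/w1.png

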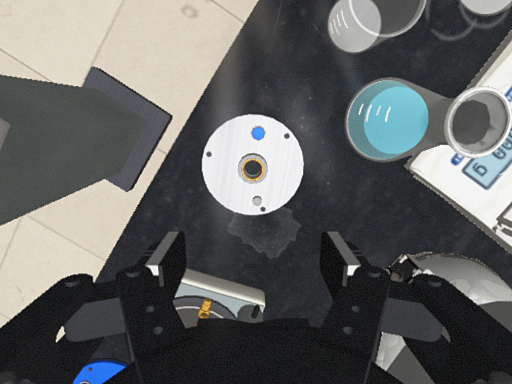

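The aluminium lid is at (253,168), with its blue fitting at (258,132) and grey one at (257,201). Those are in line with tool x, so the grip across lid x is right.

```bash
python3 - <<'E'
from h import *
crop('w1',190,100,320,230,4.5,'w1a')
im=cv2.imread('pics/w1.png')
E
```

```text
(no output)
```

View pics/w1a.png

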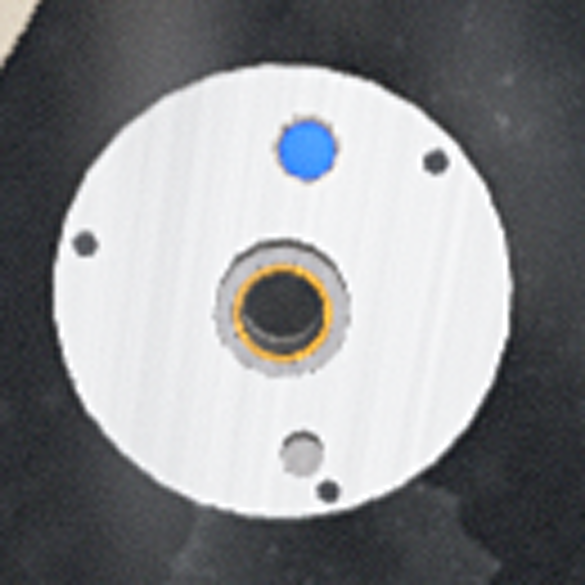

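```bash
python3 - <<'E'
from h import *
W=lambda u,v:(190+u/4.5,100+v/4.5)
print(atz('w1',*W(283,291),.016),atz('w1',*W(283,311),.034))
a=atz('w1',*W(307,150),.027);b=atz('w1',*W(303,452),.022);print(a,b,np.degrees(np.arctan2(*(a-b)[1::-1])))
from scipy.spatial.transform import Rotation as Ro
print(Ro.from_rotvec(env.sense()['eef_rot']).as_matrix().round(3))
E
```

```text
[0.45975326 0.3014486  0.016     ] [0.46099869 0.29952192 0.034     ]
[0.44351925 0.33745382 0.027     ] [0.48893319 0.26731807 0.022     ] 122.92365677958529
[[-0.551  0.834 -0.001]
 [ 0.834  0.551  0.001]
 [ 0.001 -0.    -1.   ]]
```

>>> drive_tool:
  commands:
    - [0.8,-0.001,0.002,-0.03,0,0,0]
    - [0.8,0,0,-0.045,0,0,0]
    - [0.8,0,0,-0.045,0,0,0]
    - [0.8,0,0,-0.04,0,0,0]
    - [0.8,0,0,-0.03,0,0,0]
    - [0.8,0,0,-0.018,0,0,0]
    - [0.8,0,0,-0.003,0,0,0]
    - [0.8,0,0,0,0,0,0]
    - [0.2,0,0,0,0,0,0]
    - [0.2,0,0,0,0,0,0]
    - [0.2,0,0,0,0,0,0]
    - [0.2,0,0,0,0,0,0]
  force: 60

```text
time: 2.5
position: [0.4619, 0.2991, 0.0471]
eef_rot: [-1.492, -2.764, -0.003]
force: [-1.8, -0.7, 6.2]
finger_gap: 0.406
```

```bash
python3 - <<'E'
from h import *
snap('wrist','w2'); s=env.sense(); print(s['position'],s['eef_rot'],s['force'],s['finger_gap'])
E
```

```text
[0.46188988 0.29912408 0.04705778] [-1.49210658e+00 -2.76426619e+00 -2.62450602e-03] [-1.50002447 -1.20734668  5.64654109] 0.4046831262701732
```

View pics/w2.png

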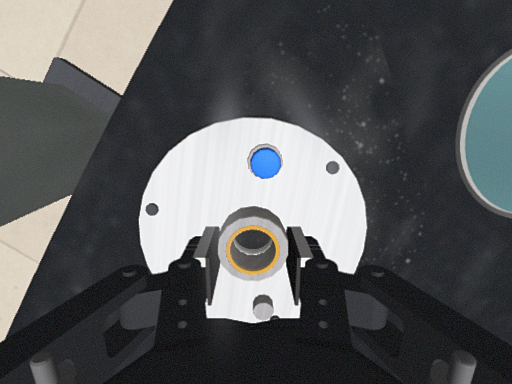

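```bash
python3 - <<'E'
from h import *
from scipy.spatial.transform import Rotation as Ro
R=Ro.from_rotvec(env.sense()['eef_rot']).as_matrix()
p=env.sense()['position']
for u,v,z in [(253,250,.034),(265,162,.027),(263,307,.024)]:
    a=atz('w2',u,v,z); print(a, R.T@(a-p))
E
```

```text
[0.46164993 0.29952687 0.034     ] [4.54286826e-04 3.25512886e-06 1.30582972e-02]
[0.44300245 0.33845471 0.027     ] [0.04322267 0.00576645 0.0201121 ]
[0.48865518 0.2688088  0.024     ] [-0.0400555   0.00570976  0.02302205]
```

>>> drive_tool:
  commands:
    - [0.2,0,0,0.015,0,0,0]
    - [0.2,0,0,0.035,0,0,0]
    - [0.2,0,0,0.045,0,0,0]
    - [0.2,0,0,0.045,0,0,0]
    - [0.2,0,0,0.045,0,0,0]
    - [0.2,0,0,0.035,0,0,0]
    - [0.2,0,0,0.01,0,0,0]
    - [0.2,0,0,0,0,0,0]

```text
time: 3.35
position: [0.4619, 0.2987, 0.2762]
eef_rot: [1.49, 2.765, 0.004]
force: [-0.6, 0.8, -4.5]
finger_gap: 0.405
```

```bash
python3 - <<'E'
from h import *
for n in ['wrist','top','side']: snap(n,n+'3')
s=env.sense(); print(s['position'],s['eef_rot'],s['force'],s['finger_gap'])
print(proj('wrist3',[.516,.062,.182]))
crop('top3',200,170,300,245,8,'t3a'); crop('side3',190,160,300,250,7,'s3a')
E
```

```text
[0.4604145  0.29775985 0.27257076] [-1.48955533 -2.76361712  0.00752198] [ 0.39252003 -0.13551024 -5.28336445] 0.40515258900679163
[167.83778636 419.85726762]
```

View pics/wrist3.png

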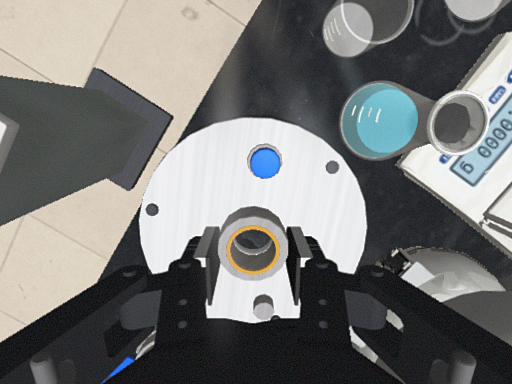

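View pics/t3a.png

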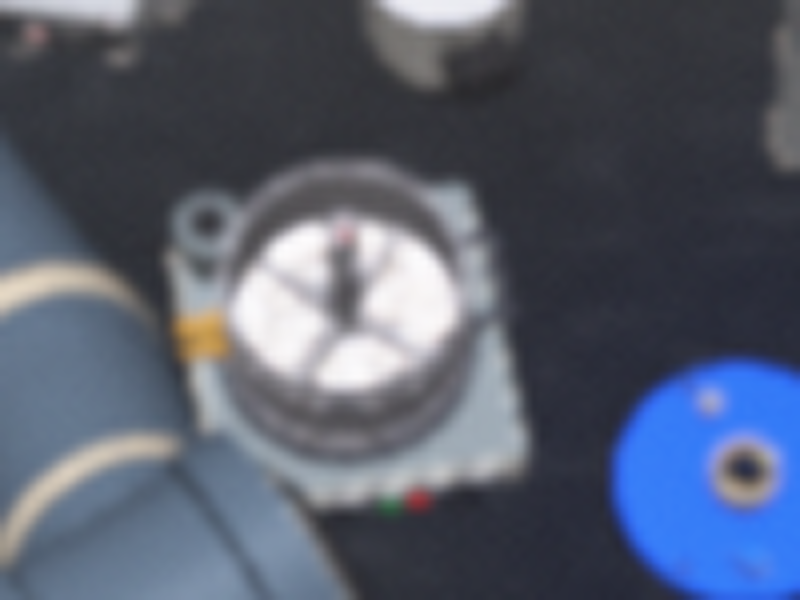

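View pics/s3a.png

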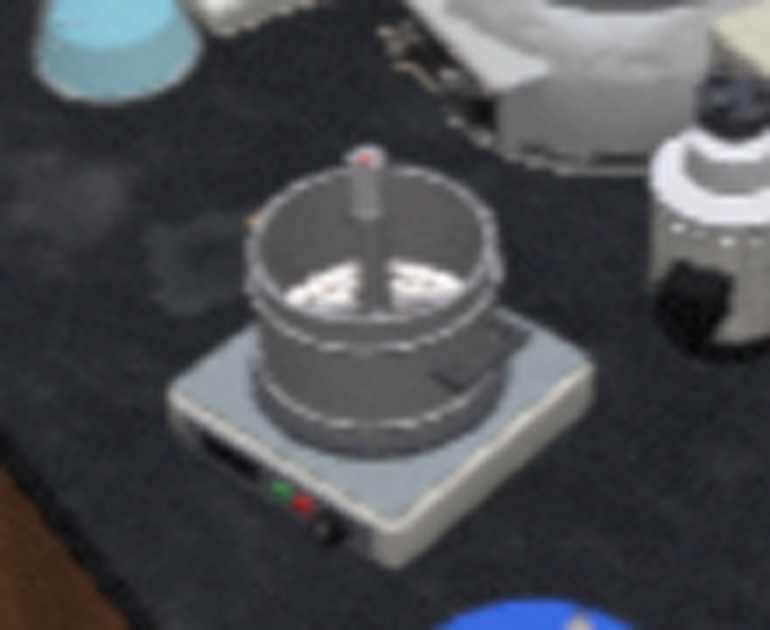

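>>> drive_tool:
  commands:
    - [0.2,0.006,-0.01,0.02,0,0,0]
    - [0.2,0.01,-0.025,0.02,0,0,0]
    - [0.2,0.014,-0.038,0.015,0,0,0]
    - [0.2,0.014,-0.038,0.015,0,0,0]
    - [0.2,0.014,-0.038,0.015,0,0,0]
    - [0.2,0.014,-0.038,0.015,0,0,0]
    - [0.2,0.014,-0.038,0.015,0,0,0]
    - [0.2,0.014,-0.038,0.01,0,0,0]
    - [0.2,0.012,-0.035,0,0,0,0]
    - [0.2,0.011,-0.03,0,0,0,0]
    - [0.2,0.01,-0.012,0,0,0,0]
    - [0.2,0,0,0,0,0,0]

```text
time: 4.7
position: [0.5952, -0.0435, 0.3978]
eef_rot: [-1.495, -2.76, 0.005]
force: [-0.7, 0.9, -4.7]
finger_gap: 0.404
```

>>> drive_tool:
  commands:
    - [0.2,0,0,0,0,0,0]
    - [0.2,0,0,0,0,0,0]

```text
time: 4.9
position: [0.5945, -0.0391, 0.3993]
eef_rot: [-1.485, -2.766, 0.0]
force: [-0.2, -0.6, -3.9]
finger_gap: 0.403
```

```bash
python3 - <<'E'
from h import *
snap('wrist','w4'); s=env.sense(); print(s['position'],s['eef_rot'],s['force'],s['finger_gap'],s['joint_vel'].round(3))
print(proj('w4',[.516,.062,.182]))
E
```

```text
[ 0.59455752 -0.03928349  0.39967155] [-1.48571182e+00 -2.76626108e+00 -3.01401441e-04] [ 0.11025915  0.20951241 -3.50536122] 0.4076833111963471 [-0.001 -0.009  0.007 -0.005  0.004 -0.001  0.001]
[243.97070511  55.13899343]
```

View pics/w4.png

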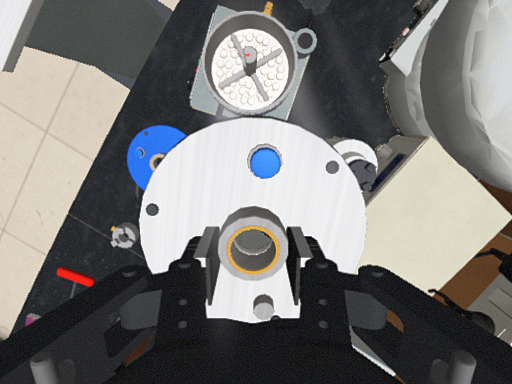

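The mill, the full pot rim and the shaft end (249,54) with its red mark are visible beyond the lid.

```bash
python3 - <<'E'
from h import *
crop('w4',180,0,330,125,5,'w4a')
E
```

```text
(no output)
```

View pics/w4a.png

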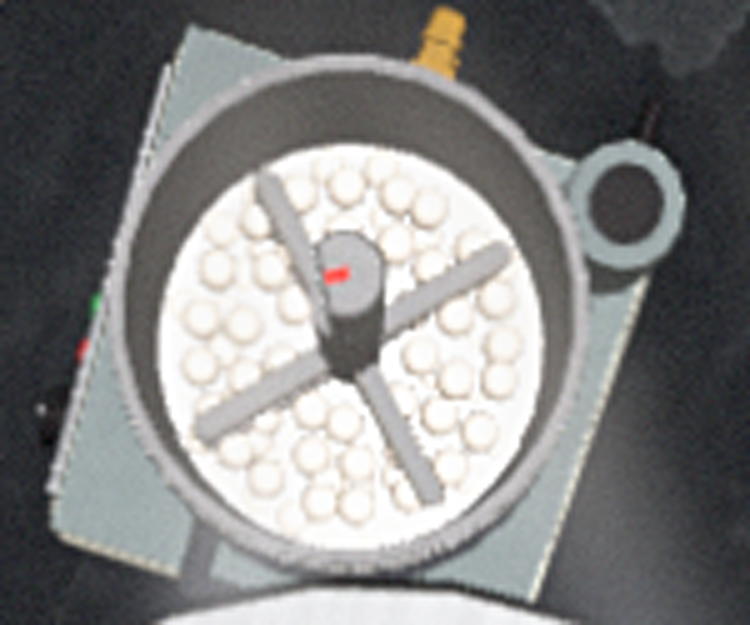

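```bash
python3 - <<'E'
from h import *
W=lambda u,v:(180+u/5,v/5)
c=atz('w4',*W(345,271),.182);print('shaft',c)
l,r,t,b=[atz('w4',*W(*q),.130) for q in [(108,300),(588,300),(350,54),(350,573)]]
print('rim',(l+r)/2,(t+b)/2,np.linalg.norm(l-r),np.linalg.norm(t-b))
a=atz('w4',*W(326,277),.182);b=atz('w4',*W(350,272),.182);d=a-b
print('mark ang',np.arctan2(d[1],d[0]))
# base corners z .045
P=[atz('w4',*W(*q),.045) for q in [(190,25),(52,525)]]
d=P[0]-P[1];print('front edge',P,'psi',np.arctan2(d[1],d[0])-np.pi/2)
P=[atz('w4',*W(*q),.045) for q in [(535,600),(655,280)]]
d=P[1]-P[0];print('back edge',P,'psi',np.arctan2(d[1],d[0])-np.pi/2)
# nipple handle
n=atz('w4',*W(448,10),.07)
s=env.sense();print(s['position'])
E
```

```text
shaft [0.51997094 0.06575468 0.182     ]
rim [0.51822385 0.06851483 0.13      ] [0.52154519 0.0644096  0.13      ] 0.11912721908438499 0.1219448954744112
mark ang -2.364330654789163
front edge [array([0.42918786, 0.11811166, 0.045     ]), array([ 0.46850857, -0.02587531,  0.045     ])] psi 0.2665852110514606
back edge [array([0.60760461, 0.03854664, 0.045     ]), array([0.58349794, 0.13620073, 0.045     ])] psi 0.2420190363610979
[ 0.59455752 -0.03928349  0.39967155]
```

>>> drive_tool:
  commands:
    - [0.2,-0.006,0.008,-0.01,0,0,0]
    - [0.2,-0.013,0.018,-0.025,0,0,0]
    - [0.2,-0.016,0.022,-0.03,0,0,0]
    - [0.2,-0.016,0.022,-0.03,0,0,0]
    - [0.2,-0.014,0.02,-0.025,0,0,0]
    - [0.2,-0.0075,0.011,-0.015,0,0,0]
    - [0.2,-0.003,0.0045,-0.008,0,0,0]
    - [0.2,0,0,0,0,0,0]
    - [0.2,0,0,0,0,0,0]
    - [0.2,0,0,0,0,0,0]

```text
time: 5.95
position: [0.5205, 0.0633, 0.2586]
eef_rot: [1.492, 2.762, 0.002]
force: [-0.1, -0.1, -4.2]
finger_gap: 0.404
```

```bash
python3 - <<'E'
from h import *
s=env.sense(); print(s['position'],s['eef_rot'],s['force'],s['finger_gap'],s['joint_vel'].round(3))
for n in ['wrist','top','side']: snap(n,n+'5')
print(env.sense()['position'])
crop('top5',200,160,300,235,8,'t5a'); crop('side5',190,130,300,220,7,'s5a')
E
```

```text
[0.52054911 0.06333098 0.25856129] [1.49164188e+00 2.76220548e+00 2.37717144e-03] [-0.12256367 -0.09730518 -4.18362397] 0.4036270275964281 [ 0.003 -0.001 -0.003  0.004 -0.003  0.003 -0.001]
[0.51996548 0.06352214 0.25804029]
```

View pics/wrist5.png

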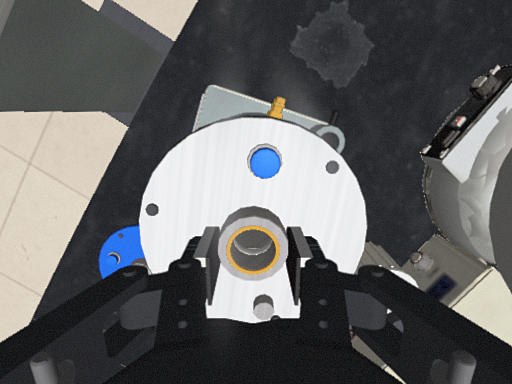

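View pics/t5a.png

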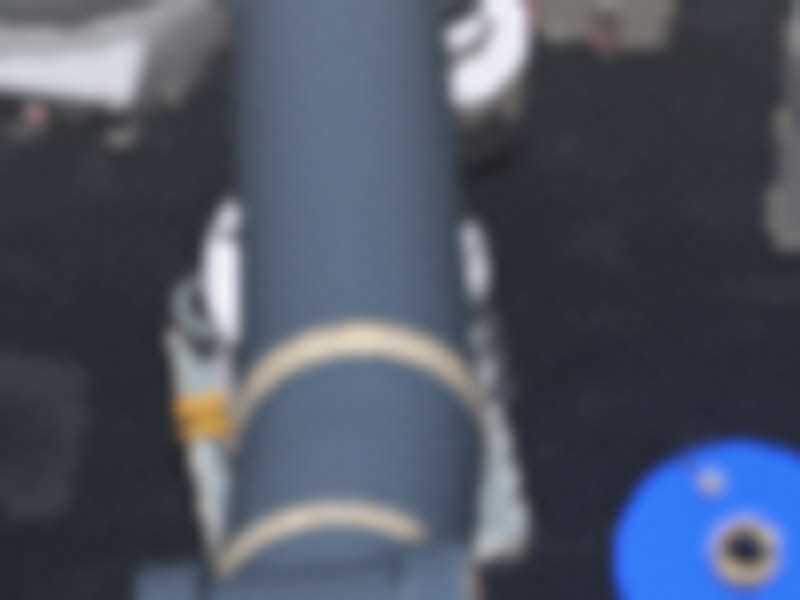

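View pics/s5a.png

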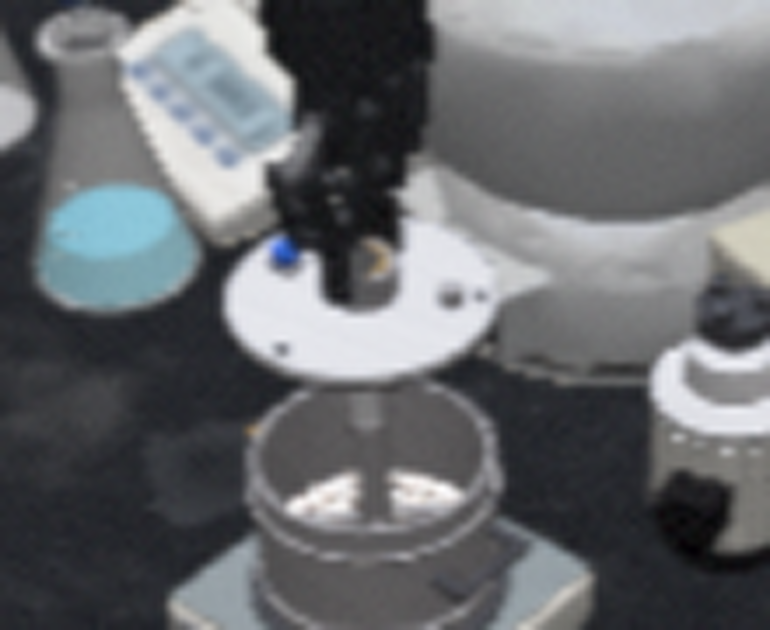

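```bash
python3 - <<'E'
from h import *
def circ(f,c,r):
    P=np.array([proj(f,[c[0]+r*np.cos(a),c[1]+r*np.sin(a),c[2]]) for a in np.linspace(0,6.283,200)]);return P[:,0].min(),P[:,0].max(),P[:,1].min(),P[:,1].max()
S5=lambda b:[(b[0]-190)*7,(b[1]-190)*7,(b[2]-130)*7,(b[3]-130)*7]
p=[.5203,.0634,.2583]
print('plate pred',np.round(S5(circ('side5',[p[0],p[1],p[2]-.031],.064))), np.round(S5(circ('side5',[p[0],p[1],p[2]-.039],.064))),'boss',np.round(S5(circ('side5',[p[0],p[1],p[2]-.013],.018))))
print('rim pred',np.round(S5(circ('side5',[.5195,.0655,.130],.0615))))
print('rim obs s3a coordinates +210: L246 R503')
print('shaft pred s3a',(proj('side3',[.5195,.0655,.182])-[190,160])*7,'obs 365,157')
for d in [(.001,0),(0,.001)]:
  print((proj('side3',[.5195+d[0],.0655+d[1],.182])-proj('side3',[.5195,.0655,.182]))*7)
E
python3 - <<'E'
import sys;sys.path.insert(0,'.')
import os;os.chdir('.')
from h import *
crop('side5',215,170,265,220,12,'s5b')
crop('side5',215,155,270,190,12,'s5c')
E
```

```text
plate pred [221. 498. 210. 375.] [223. 499. 224. 389.] boss [319. 397. 235. 281.]
rim pred [240. 494. 371. 534.]
rim obs s3a coordinates +210: L246 R503
shaft pred s3a [361.2494846  154.97643745] obs 365,157
[ 1.78324823 -0.76972459]
[-1.13250968 -1.0536848 ]
```

View pics/s5b.png

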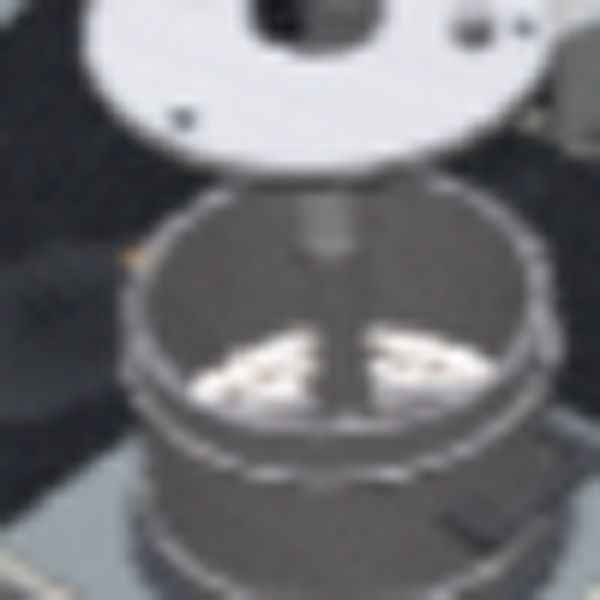

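View pics/s5c.png

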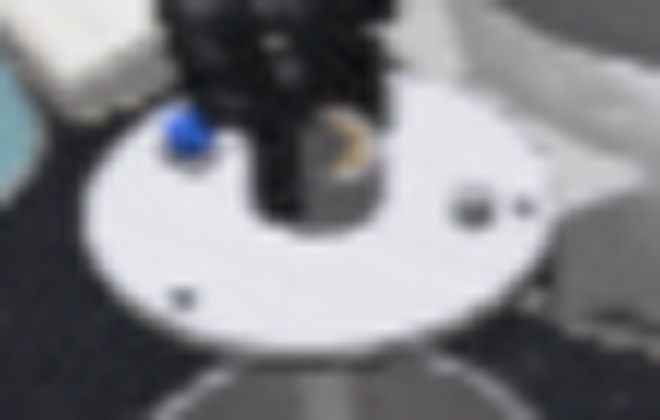

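>>> drive_tool:
  commands:
    - [0.2,0,0.0008,-0.01,0,0,0]
    - [0.2,0,0,-0.01,0,0,0]
    - [0.2,0,0,-0.008,0,0,0]
    - [0.2,0,0,-0.008,0,0,0]
    - [0.2,0,0,-0.003,0,0,0]
    - [0.2,0,0,0,0,0,0]

```text
time: 6.7
position: [0.519, 0.0649, 0.2176]
eef_rot: [-1.49, -2.765, 0.001]
force: [-0.5, -0.6, -3.3]
finger_gap: 0.403
```

```bash
python3 - <<'E'
from h import *
s=env.sense(); print(s['position'],s['force'],s['torque'])
for n in ['wrist','side']: snap(n,n+'6')
crop('side6',215,155,270,215,10,'s6'); crop('wrist6',200,200,310,290,6,'w6')
E
```

```text
[0.51898447 0.06488197 0.21760916] [-0.48264195 -0.60590007 -3.30986139] [-0.02177029 -0.06478282 -0.00689977]
```

View pics/w6.png

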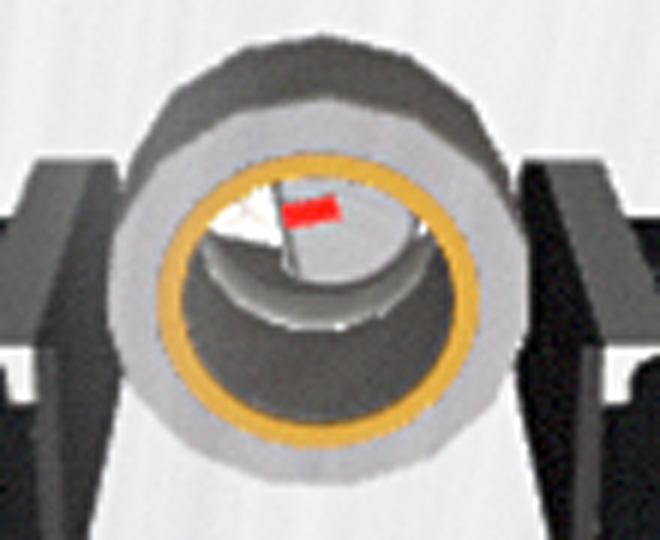

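View pics/s6.png

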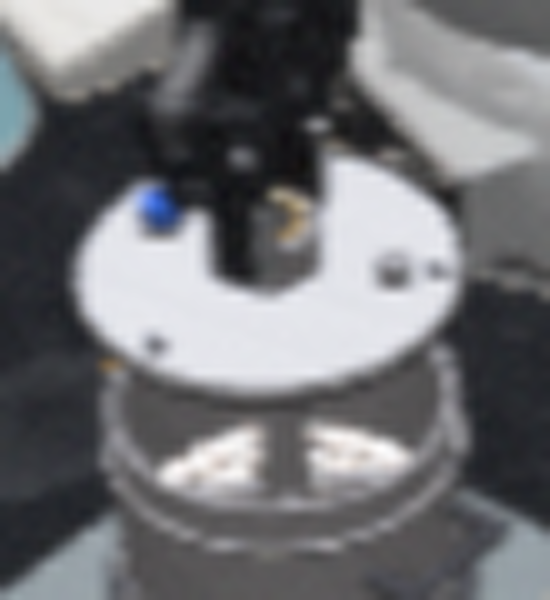

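```bash
python3 - <<'E'
from h import *
from scipy.spatial.transform import Rotation as Ro
s=env.sense();p=s['position'];R=Ro.from_rotvec(s['eef_rot']).as_matrix()
print(p,s['force'])
W=lambda u,v:(200+u/6,200+v/6)
sh=atz('wrist6',*W(330,206),.182)
print('shaft',sh, R.T@(sh-p))
print('ends', R.T@(atz('wrist6',*W(410,206),.182)-p),R.T@(atz('wrist6',*W(330,284),.182)-p))
for q,z in [((318,330),p[2]-.047),((205,250),p[2]-.047),((430,240),p[2]-.047),((320,447),p[2]-.013),((155,300),p[2]-.013),((480,300),p[2]-.013)]:
  print(q,R.T@(atz('wrist6',*W(*q),z)-p))
a=atz('wrist6',*W(283,190),.182);b=atz('wrist6',*W(297,275),.182);d=b-a;print('flat line angle',np.arctan2(d[1],d[0]))
a=atz('wrist6',*W(285,217),.182);b=atz('wrist6',*W(340,207),.182);d=a-b;print('mark angle',np.arctan2(d[1],d[0]))
E
```

```text
[0.51957163 0.06494045 0.21849161] [ 0.28260575 -0.53136873 -5.11755865]
shaft [0.52034206 0.06481172 0.182     ] [-0.00052392  0.0005546   0.036492  ]
ends [-0.00052475  0.00816578  0.03649581] [-0.00863949  0.00057244  0.03649358]
(318, 330) [-0.01890936 -0.00058312  0.04700338]
(205, 250) [-0.00988872 -0.01215473  0.04699583]
(430, 240) [-0.00876869  0.01085909  0.04700715]
(320, 447) [-0.01238965 -0.00041019  0.0130022 ]
(155, 300) [ 0.00118288 -0.01395517  0.01299278]
(480, 300) [0.00119391 0.01270488 0.01300613]
flat line angle -0.8420558751660178
mark angle -2.3653986976868553
```

>>> drive_tool:
  commands:
    - [0.2,0.0012,0,-0.006,0,0,0]
    - [0.2,0,0,-0.01,0,0,0]
    - [0.2,0,0,-0.01,0,0,0]
    - [0.2,0,0,-0.008,0,0,0]
    - [0.2,0,0,-0.006,0,0,0]
    - [0.2,0,0,-0.004,0,0,0]

```text
time: 7.4
position: [0.5202, 0.0649, 0.1735]
eef_rot: [-1.49, -2.765, 0.001]
force: [-0.3, 0.1, -4.2]
finger_gap: 0.408
```

>>> drive_tool:
  commands:
    - [0.2,0,0,-0.002,0,0,0]
    - [0.2,0,0,-0.002,0,0,0]
    - [0.2,0,0,0,0,0,0]

```text
time: 7.7
position: [0.5205, 0.065, 0.1703]
eef_rot: [1.491, 2.765, 0.0]
force: [0.5, -0.5, -4.7]
finger_gap: 0.406
```

>>> drive_tool:
  commands:
    - [0.2,0,0,-0.002,0,0,0]
    - [0.2,0,0,-0.002,0,0,0]
    - [0.2,0,0,0,0,0,0]

```text
time: 8.0
position: [0.521, 0.065, 0.1691]
eef_rot: [1.491, 2.765, 0.003]
force: [-6.3, -0.1, 13.4]
finger_gap: 0.407
```

```bash
python3 - <<'E'
from h import *
s=env.sense(); print(s['position'],s['force'],s['torque'])
for n in ['side','wrist']: snap(n,n+'7')
crop('side7',215,165,270,225,10,'s7')
E
```

```text
[0.52097717 0.06498611 0.16906117] [-6.31986021 -0.13280598 13.44543758] [-0.17584447  1.41141189  0.01685481]
```

View pics/s7.png

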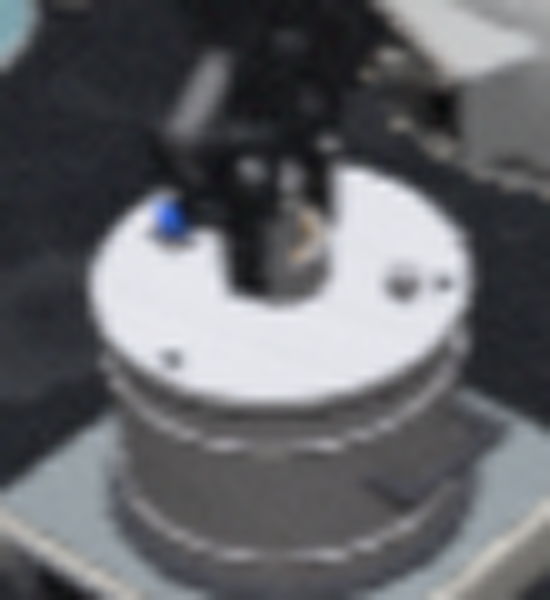

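View pics/wrist7.png

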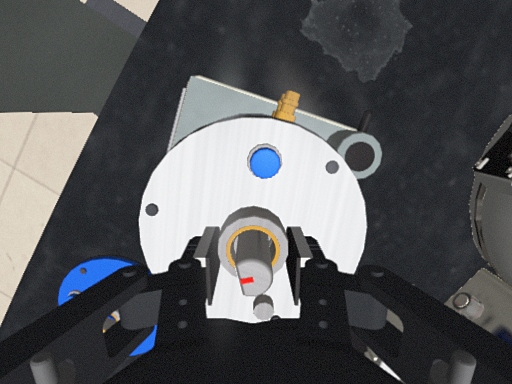

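>>> drive_tool:
  commands:
    - [0.8,0,0,0.002,0,0,0]
    - [0.8,0,0,0,0,0,0]
    - [0.8,0,0,0,0,0,0]
    - [0.8,0,0,0.002,0,0,0]
    - [0.8,0,0,0.02,0,0,0.06]
    - [0.8,0,0,0.01,0,0,0.11]
    - [0.8,0,0,0,0,0,0]
    - [0.8,0,0,0,0,0,0]

```text
time: 8.9
position: [0.5204, 0.0649, 0.2001]
eef_rot: [-1.254, -2.88, -0.0]
force: [-0.4, -0.6, 0.1]
finger_gap: 0.799
```

```bash
python3 - <<'E'
from h import *
s=env.sense(); print(s['position'],s['eef_rot'],s['force'],s['torque'])
for n in ['side','wrist']: snap(n,n+'8')
crop('side8',215,165,270,225,10,'s8')
E
```

```text
[0.52038039 0.06489931 0.20009292] [-1.25371518e+00 -2.88037988e+00 -1.31919691e-04] [-0.3986956  -0.63846001  0.11887209] [-0.01137862  0.07861875  0.00749935]
```

View pics/s8.png

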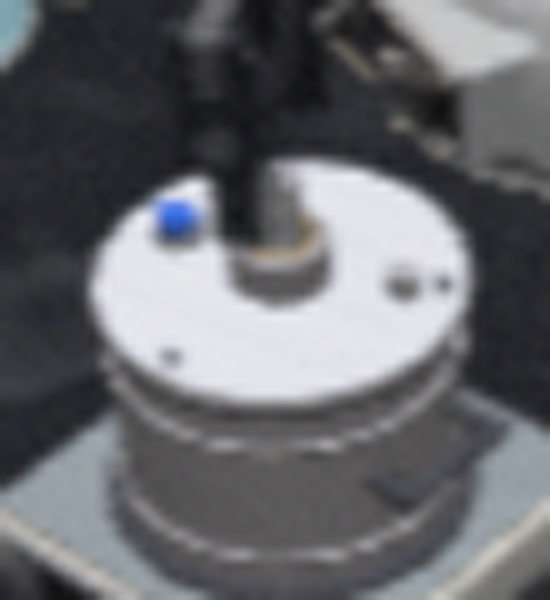

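View pics/wrist8.png

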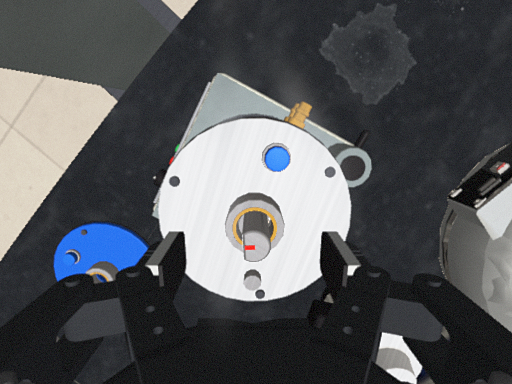

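```bash
python3 - <<'E'
from h import *
crop('wrist8',140,60,380,240,3.3,'w8a'); crop('wrist8',215,180,295,280,6,'w8b')
E
```

View pics/w8a.png

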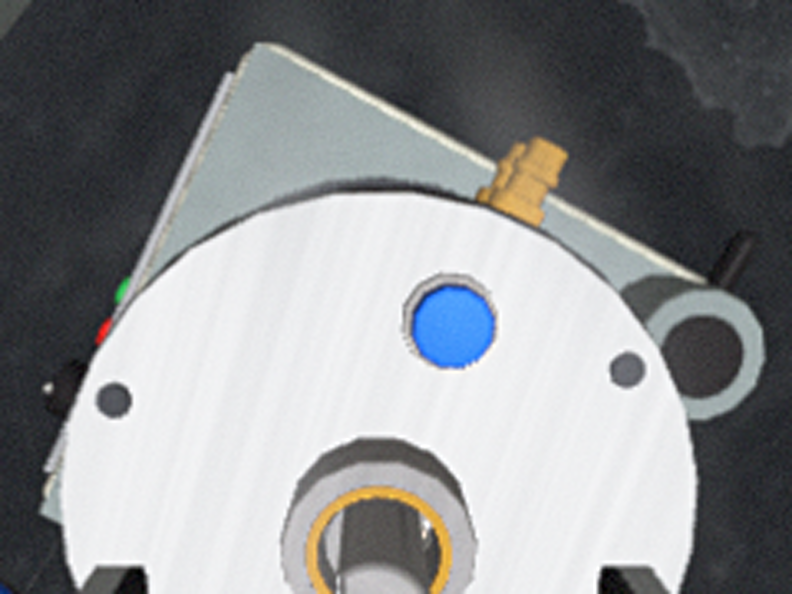

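View pics/w8b.png

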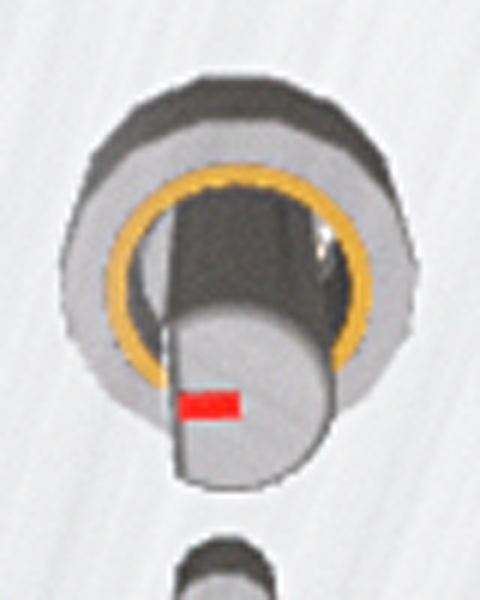

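```bash
python3 - <<'E'
from h import *
W=lambda u,v:(140+u/3.3,60+v/3.3)
W2=lambda u,v:(215+u/6,180+v/6)
g=lambda q,z:atz('wrist8',*W(*q),z)
for z in (.045,.040):
  d=g((690,272),z)-g((290,50),z);print('psi side',np.arctan2(d[1],d[0]))
  d=g((240,75),z)-g((45,510),z);print('psi front',np.arctan2(d[1],d[0])-np.pi/2,g((240,75),z),g((45,510),z))
a=g((232,75),.035);b=g((48,468),.035);d=a-b;print('panel',np.arctan2(d[1],d[0])-np.pi/2)
n=g((548,150),.07)
print('shaft ctr',atz('wrist8',*W2(255,402),.182), 'nipple',n)
a=atz('wrist8',*W2(180,405),.182);b=atz('wrist8',*W2(240,405),.182);d=a-b;print('mark',np.arctan2(d[1],d[0]))
a=atz('wrist8',*W2(172,325),.182);b=atz('wrist8',*W2(182,475),.182);d=b-a;print('flat normal',np.arctan2(d[1],d[0])-np.pi/2)
c=atz('wrist8',*W(380,500),.138)
# plate left/right/top at z .138
l,r,t=g((64,500),.138),g((697,500),.138),g((375,190),.138);print('plate',l,r,np.linalg.norm(l-r),(l+r)/2,t)
E
```

```text
psi side 0.26603101810368107
psi front 0.27733210847726797 [0.43057197 0.10851044 0.045     ] [ 0.46860793 -0.02510472  0.045     ]
psi side 0.26603101810368085
psi front 0.27733210847726797 [0.42975347 0.10843584 0.04      ] [ 0.46848387 -0.02761875  0.04      ]
panel 0.2594690527412449
shaft ctr [0.52182905 0.0663038  0.182     ] nipple [0.5024046  0.14778059 0.07      ]
mark -2.3911526632731803
flat normal -2.338388788623621
plate [0.47241157 0.02593734 0.138     ] [0.56447668 0.11172159 0.138     ] 0.12583688620989325 [0.51844413 0.06882947 0.138     ] [0.47699832 0.11162813 0.138     ]
```

>>> drive_tool:
  commands:
    - [0.5,0.0004,0.0004,-0.006,0,0,0]
    - [0.4,0,0,-0.004,0,0,0]
    - [0.1,0,0,0,0,0,0]
    - [0.0,0,0,0,0,0,0]
    - [0.0,0,0,0,0,0,0]
    - [0.0,0,0,0,0,0,0]
    - [0.0,0,0,0,0,0,0]
  force: 40

```text
time: 9.7
position: [0.5213, 0.0661, 0.1899]
eef_rot: [1.249, 2.882, 0.002]
force: [4.8, 3.2, -8.2]
finger_gap: 0.158
```

```bash
python3 - <<'E'
from h import *
snap('wrist','w9')
s=env.sense(); print(s['position'],s['eef_rot'],s['force'],s['torque'])
E
```

```text
[0.52131759 0.0660851  0.18992089] [1.24940395e+00 2.88166059e+00 1.67409585e-03] [ 3.88233906  2.06931974 -8.56507909] [ 0.60506984 -0.89709511  0.04862951]
```

View pics/w9.png

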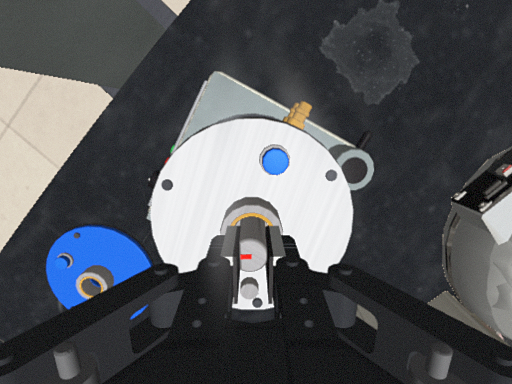

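>>> drive_tool:
  commands:
    - [0.0,0.0003,0.0004,0,0,0,-0.047]
    - [0.0,0.0001,-0.0002,0,0,0,-0.09]
    - [0.0,0.0001,-0.0002,0,0,0,-0.1]
    - [0.0,0.0001,-0.0002,0,0,0,-0.1]
    - [0.0,0.0001,-0.0001,0,0,0,-0.09]
    - [0.0,0,0,0,0,0,-0.06]
    - [0.0,0,0,0,0,0,0]
    - [0.0,0,0,0,0,0,0]

```text
time: 10.55
position: [0.5215, 0.0653, 0.19]
eef_rot: [-1.907, -2.496, -0.0]
force: [4.5, 2.0, -8.7]
finger_gap: 0.149
```

```bash
python3 - <<'E'
from h import *
snap('wrist','w10')
s=env.sense(); print(s['position'],s['eef_rot'],s['force'],s['torque'])
r=s['eef_rot']; print('tool y',2*np.arctan2(r[1],r[0])-np.pi/2)
E
```

```text
[0.52146991 0.06529733 0.18994985] [-1.90697098e+00 -2.49627965e+00 -1.10737650e-04] [ 4.01454249  2.05987549 -8.67485415] [ 0.50402781 -0.73757938 -0.02496019]
tool y -6.017096668950521
```

View pics/w10.png

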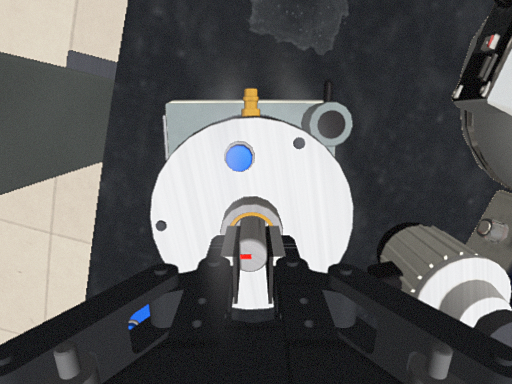

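```bash
python3 - <<'E'
from h import *
crop('w10',140,80,360,170,3.6,'w10a')
E
```

```text
(no output)
```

View pics/w10a.png

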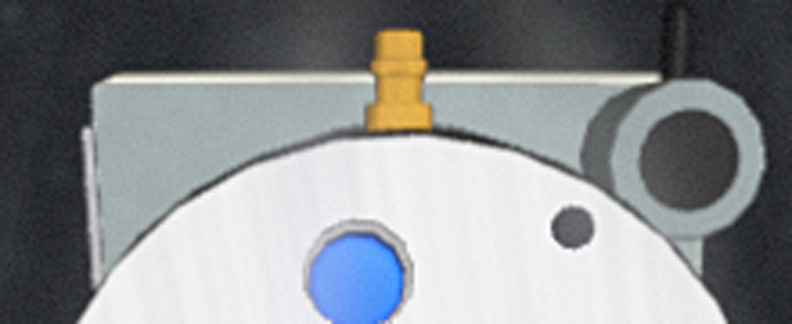

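```bash
python3 - <<'E'
from h import *
W=lambda u,v:(140+u/3.6,80+v/3.6)
g=lambda q,z:atz('w10',*W(*q),z)
d=g((655,83.5),.045)-g((110,83.5),.045);print('side inner edge',np.arctan2(d[1],d[0]))
d=g((655,74),.043)-g((115,73),.043);print('side outer',np.arctan2(d[1],d[0]))
d=g((93,90),.045)-g((103,275),.045);print('front',np.arctan2(d[1],d[0])-np.pi/2)
d=g((85,128),.035)-g((97,285),.035);print('panel',np.arctan2(d[1],d[0])-np.pi/2)
E
```

```text
side inner edge 0.26546108658928613
side outer 0.26373401763884813
front 0.251733477817802
panel 0.2719871364680764
```

>>> drive_tool:
  commands:
    - [0.5,0,0,0,0,0,0]
    - [0.5,0,0,0,0,0,0]
    - [0.5,0,0,0,0,0,0]
    - [0.5,0,0,0.03,0,0,0]
    - [0.5,0,0,0.04,0,0,0]
    - [0.5,0,0,0,0,0,0]
    - [0.5,0,0,0,0,0,0]

```text
time: 11.3
position: [0.522, 0.0648, 0.2616]
eef_rot: [1.908, 2.494, 0.003]
force: [-0.3, -0.8, -0.4]
finger_gap: 0.505
```

```bash
python3 - <<'E'
from h import *
s=env.sense(); print(s['position'],s['qpos'].round(3),s['force'])
snap('wrist','w11')
crop('w11',100,60,420,300,2.4,'w11a')
E
```

```text
[0.52198448 0.06478861 0.26156574] [-0.547  0.224  0.407  1.9   -0.103  1.036  0.169] [-0.2810593  -0.75712232 -0.40626368]
```

View pics/w11a.png

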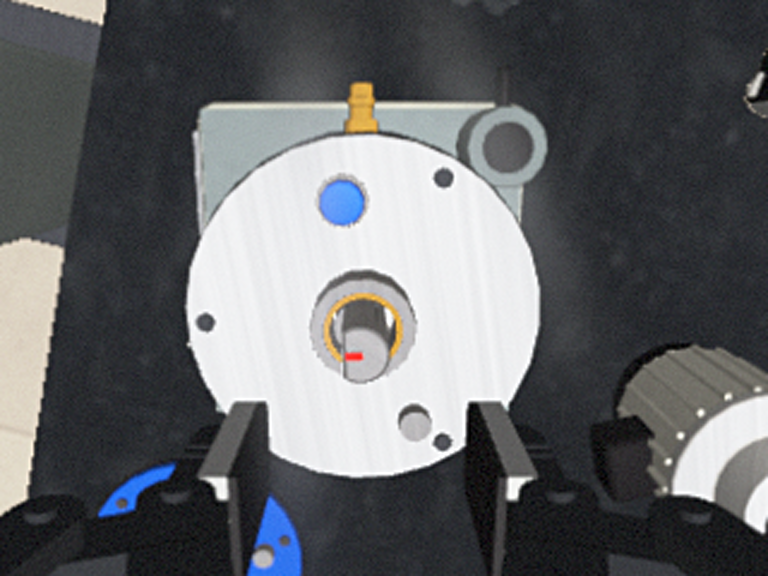

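>>> drive_tool:
  commands:
    - [0.8,-0.002,-0.012,0.01,0,0,0.07]
    - [0.8,-0.004,-0.03,0,0,0,0.12]
    - [0.8,-0.004,-0.035,0,0,0,0.12]
    - [0.8,-0.004,-0.035,0,0,0,0.12]
    - [0.8,-0.004,-0.035,0,0,0,0.12]
    - [0.8,-0.004,-0.035,0,0,0,0.12]
    - [0.8,-0.004,-0.035,0,0,0,0.12]
    - [0.8,-0.004,-0.035,0,0,0,0.12]
    - [0.8,-0.004,-0.035,0,0,0,0.12]
    - [0.8,-0.004,-0.035,0,0,0,0.12]
    - [0.8,-0.004,-0.03,0,0,0,0.11]
    - [0.8,-0.002,-0.013,0,0,0,0.045]

```text
time: 12.55
position: [0.4755, -0.3032, 0.2689]
eef_rot: [-0.004, -3.138, 0.001]
force: [0.2, 0.7, -0.9]
finger_gap: 0.798
```

>>> drive_tool:
  commands:
    - [0.8,0,0,0,0,0,0]
    - [0.8,0,0,0,0,0,0]
    - [0.8,0,0,0,0,0,0]

```text
time: 12.85
position: [0.4779, -0.2983, 0.2697]
eef_rot: [0.001, -3.141, -0.002]
force: [0.3, 0.6, 0.2]
finger_gap: 0.8
```

```bash
python3 - <<'E'
from h import *
s=env.sense(); r=s['eef_rot'];print(s['position'],s['qpos'].round(3),(2*np.arctan2(r[1],r[0])-np.pi/2)%6.2832)
snap('wrist','w12');snap('top','top12')
crop('top12',240,160,400,260,5,'t12')
E
```

```text
[ 0.47788356 -0.29829983  0.26966232] [ 0.138  0.285  0.43   1.807 -0.134  1.08   2.188] 1.5715483786530422
```

View pics/w12.png

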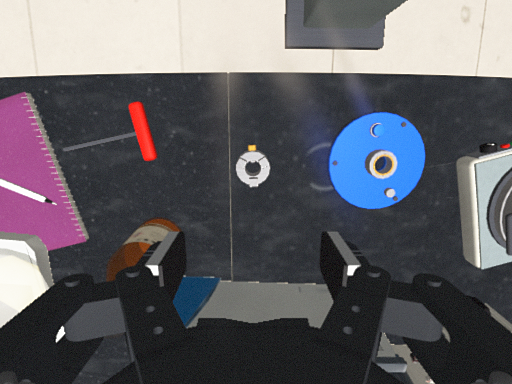

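View pics/t12.png

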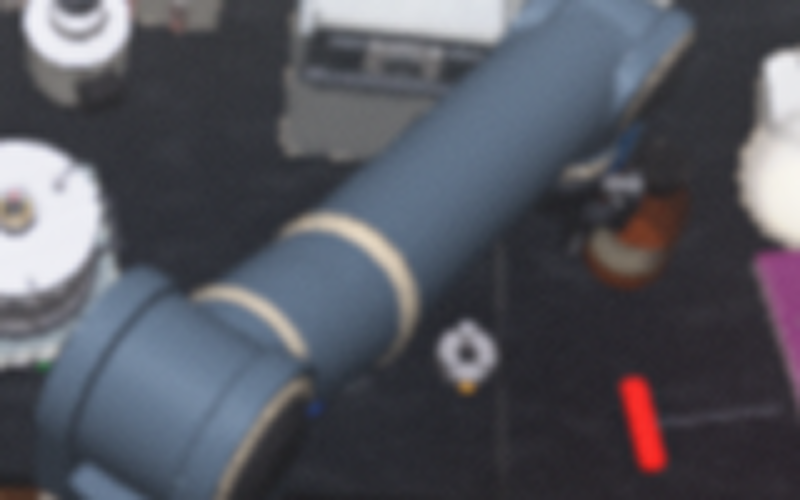

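```bash
python3 - <<'E'
from h import *
crop('w12',223,133,283,203,8,'w12a')
print('bottle top-ish',atz('top12',240+625/5,160+262/5,.02),atz('w12',160,225,.15))
E
```

```text
bottle top-ish [ 0.56144332 -0.42743151  0.02      ] [ 0.50568839 -0.3795591   0.15      ]
```

View pics/w12a.png

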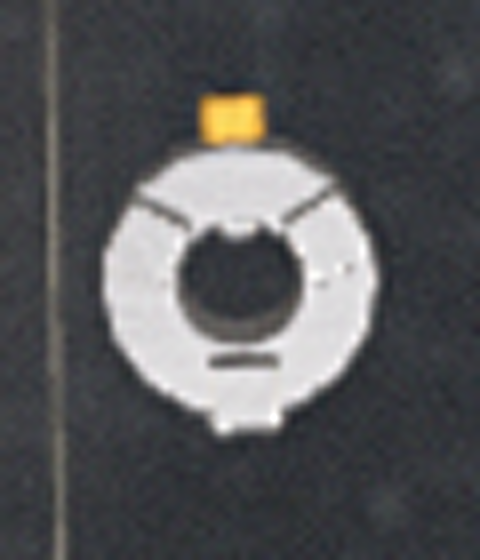

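```bash
python3 - <<'E'
from h import *
W=lambda u,v:(223+u/8,133+v/8)
c=atz('w12',*W(240,283),.022);h=atz('w12',*W(234,97),.011);h2=atz('w12',*W(235,145),.014)
print(c,h,h-c,np.arctan2(h[1]-c[1],h[0]-c[0]), h2)
print(atz('w12',*W(240,342),.022),atz('w12',*W(102,283),.022),atz('w12',*W(378,283),.022))
E
```

```text
[ 0.47860839 -0.29773087  0.022     ] [ 0.45032184 -0.29869387  0.011     ] [-0.02828656 -0.00096301 -0.011     ] -3.1075611135800005 [ 0.45766143 -0.29853139  0.014     ]
[ 0.48817459 -0.29772207  0.022     ] [ 0.47861159 -0.3196726   0.022     ] [ 0.47859424 -0.2757859   0.022     ]
```

>>> drive_tool:
  commands:
    - [0.8,0.0007,0.0006,-0.03,0,0,0.03]
    - [0.8,0,0,-0.045,0,0,0]
    - [0.8,0,0,-0.045,0,0,0]
    - [0.8,0,0,-0.045,0,0,0]
    - [0.8,0,0,-0.04,0,0,0]
    - [0.8,0,0,-0.022,0,0,0]
    - [0.8,0,0,-0.009,0,0,0]
    - [0.8,0,0,0,0,0,0]
    - [0.8,0,0,0,0,0,0]

```text
time: 13.85
position: [0.4793, -0.2996, 0.0355]
eef_rot: [-0.046, 3.139, -0.001]
force: [-1.5, -0.7, -0.8]
finger_gap: 0.802
```

```bash
python3 - <<'E'
from h import *
s=env.sense(); print(s['position'],s['force'])
snap('wrist','w13')
E
```

```text
[ 0.47930234 -0.29961708  0.03552121] [-1.517781   -0.74696433 -0.75053263]
```

View pics/w13.png

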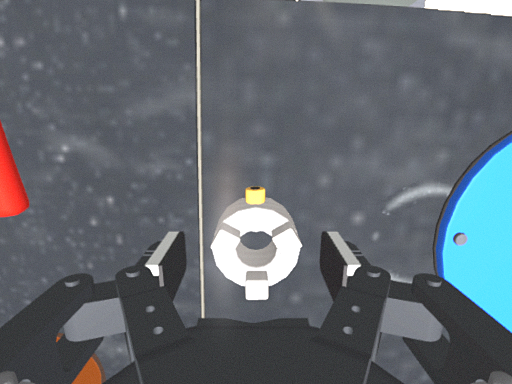

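>>> drive_tool:
  commands:
    - [0.7,0,0.0012,-0.002,0,0,0]
    - [0.5,0,0,0,0,0,0]
    - [0.3,0,0,0,0,0,0]
    - [0.3,0,0,0,0,0,0]
    - [0.3,0,0,0,0,0,0]
    - [0.3,0,0,0,0,0,0]
  force: 60

```text
time: 14.5
position: [0.4789, -0.2983, 0.0336]
eef_rot: [-0.046, 3.14, -0.0]
force: [-0.6, 0.7, 4.9]
finger_gap: 0.495
```

```bash
python3 - <<'E'
from h import *
s=env.sense(); r=s['eef_rot'];print(s['position'],s['force'],s['finger_gap'],(2*np.arctan2(r[1],r[0])-np.pi/2)%6.2832)
snap('wrist','w14'); crop('w14',190,160,320,310,4,'w14a')
E
```

```text
[ 0.47892868 -0.29826658  0.03357775] [-0.57093754  0.74812608  4.87605654] 0.49474161311263665 1.6002511002282511
```

View pics/w14a.png

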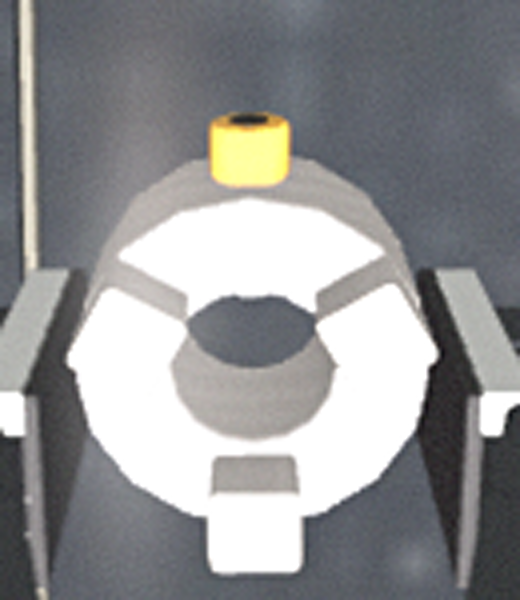

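```bash
python3 - <<'E'
from h import *
from scipy.spatial.transform import Rotation as Ro
s=env.sense();p=s['position'];R=Ro.from_rotvec(s['eef_rot']).as_matrix()
W=lambda u,v:(190+u/4,160+v/4)
for n,q,z in [('headend',(250,120),.013),('boreL',(172,365),.022),('boreR',(335,365),.022),('bore low',(252,440),.022),('bore low32',(252,440),.032),('floor bore top',(252,366),0),('jaw far',(252,198),.032),('jawL',(68,355),.032),('jawR',(438,355),.032),('jawlow',(252,523),.032),('low z22',(255,573),.022)]:
  print(n,(R.T@(atz('w14',*W(*q),z)-p)).round(4))
E
```

```text
headend [ 0.0295 -0.0003  0.0205]
boreL [ 0.0007 -0.0098  0.0116]
boreR [0.0007 0.0101 0.0116]
bore low [-0.0096 -0.      0.0116]
bore low32 [-0.0038 -0.      0.0016]
floor bore top [-0.0103 -0.      0.0336]
jaw far [ 0.0256 -0.0001  0.0015]
jawL [ 0.0069 -0.0209  0.0016]
jawR [0.0069 0.021  0.0016]
jawlow [-0.0149 -0.      0.0016]
low z22 [-0.0291  0.0004  0.0116]
```

>>> drive_tool:
  commands:
    - [0.3,0,0,0.02,0,0,0]
    - [0.3,0,0,0.045,0,0,0]
    - [0.3,0,0,0.048,0,0,0]
    - [0.3,0,0,0.048,0,0,0]
    - [0.3,0,0.01,0.04,0,0,0]
    - [0.3,0.003,0.025,0.02,0,0,0.02]
    - [0.3,0.005,0.038,0,0,0,0.03]
    - [0.3,0.005,0.04,0,0,0,0.03]
    - [0.3,0.005,0.04,0,0,0,0.03]
    - [0.3,0.005,0.04,0,0,0,0.03]
    - [0.3,0.005,0.04,0,0,0,0.03]
    - [0.3,0.005,0.04,0,0,0,0.03]

```text
time: 15.75
position: [0.5108, -0.0236, 0.2535]
eef_rot: [-0.361, 3.121, 0.0]
force: [1.4, 0.2, -1.4]
finger_gap: 0.496
```

>>> drive_tool:
  commands:
    - [0.3,0.004,0.04,0,0,0,0.02]
    - [0.3,0.003,0.03,0,0,0,0.016]
    - [0.3,0.001,0.015,0,0,0,0]
    - [0.3,0,0.004,0,0,0,0]
    - [0.3,0,0,0,0,0,0]
    - [0.3,0,0,0,0,0,0]
    - [0.3,0,0,0,0,0,0]

```text
time: 16.45
position: [0.5193, 0.0619, 0.2534]
eef_rot: [0.41, -3.115, 0.001]
force: [0.4, 0.1, -2.3]
finger_gap: 0.492
```

```bash
python3 - <<'E'
from h import *
s=env.sense(); r=s['eef_rot'];print(s['position'],s['force'],s['finger_gap'],(2*np.arctan2(r[1],r[0])-np.pi/2)%6.2832,r, s['qpos'].round(2))
snap('wrist','w15')
E
```

```text
[0.51926784 0.0618867  0.25338863] [ 0.39619549  0.14409139 -2.27024196] 0.4923684898489243 1.8328143184801187 [ 4.10362766e-01 -3.11456083e+00  7.81256115e-04] [-0.37  0.22  0.21  1.91 -0.05  1.02  1.69]
```

View pics/w15.png

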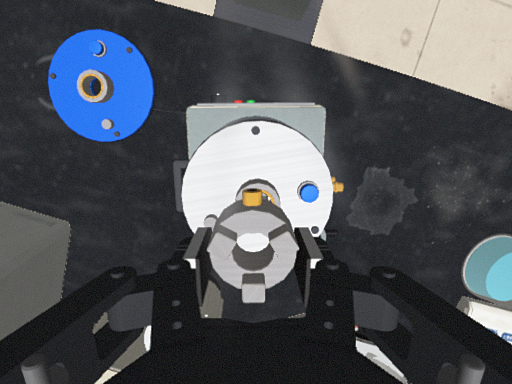

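>>> drive_tool:
  commands:
    - [0.3,0.001,0.003,-0.008,0,0,0.003]
    - [0.3,0,0,-0.012,0,0,0]
    - [0.3,0,0,-0.008,0,0,0]
    - [0.3,0,0,-0.004,0,0,0]
    - [0.3,0,0,0,0,0,0]
    - [0.3,0,0,0,0,0,0]
    - [0.3,0,0,0,0,0,0]

```text
time: 17.2
position: [0.5206, 0.0669, 0.2217]
eef_rot: [-0.42, 3.113, 0.0]
force: [0.3, 0.9, -1.5]
finger_gap: 0.49
```

```bash
python3 - <<'E'
from h import *
s=env.sense(); r=s['eef_rot'];print(s['position'],s['force'],s['finger_gap'],(2*np.arctan2(r[1],r[0])-np.pi/2)%6.2832,r)
snap('wrist','w16');crop('w16',190,180,320,310,4.5,'w16a');crop('w16',170,85,350,135,4.4,'w16b')
snap('side','s16');crop('s16',215,150,270,215,9,'s16a')
E
```

```text
[0.52061183 0.06685592 0.22171334] [ 0.2595863   0.94983063 -1.53242858] 0.48955963528132135 1.8389770033153088 [-4.19887459e-01  3.11258728e+00  1.63579663e-04]
```

View pics/w16a.png

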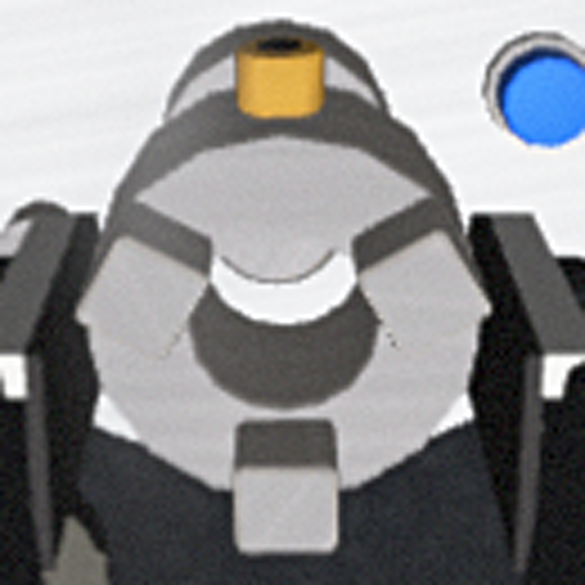

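View pics/w16b.png

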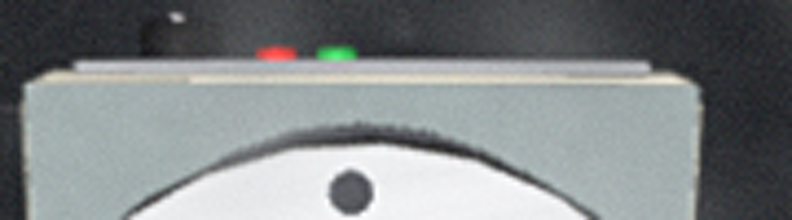

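View pics/s16a.png

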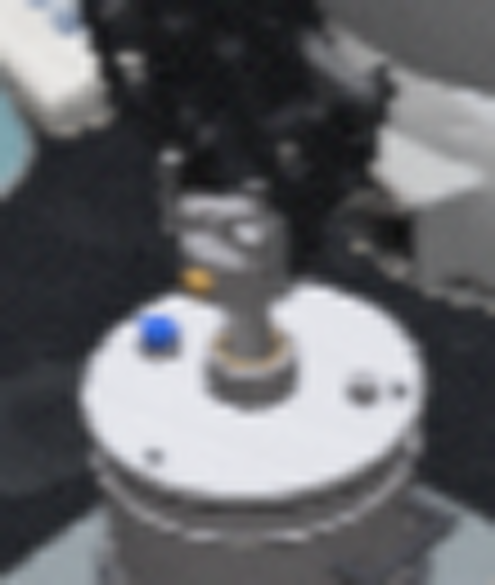

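```bash
python3 - <<'E'
from h import *
from scipy.spatial.transform import Rotation as Ro
W=lambda u,v:(190+u/4.5,180+v/4.5)
s=env.sense();p=s['position'];R=Ro.from_rotvec(s['eef_rot']).as_matrix();print(p)
g=lambda q,z:R.T@(atz('w16',*W(*q),z)-p)
zt=p[2]-.0336+.022
for n,q,z in [('shaft low',(280,282),.182),('shaft L',(220,250),.182),('shaft R',(340,250),.182),('boreL',(190,330),zt),('boreR',(380,330),zt),('bore low',(284,408),zt),('bore bottom far',(282,326),zt-.022),('head',(281,42),zt-.009)]:
  a=g(q,z);print(n,a.round(4))
P=[g(q,.182)[:2] for q in [(220,250),(240,268),(260,278),(280,282),(300,279),(320,270),(340,250)]]
P=np.array(P)
from scipy.optimize import least_squares
f=least_squares(lambda c:np.hypot(*(P-c).T)-.009,[0,0]);print('shaft ctr tool',f.x,f.fun)
print('world',R@np.array([f.x[0],f.x[1],0])+p)
E
```

```text
[0.52052814 0.0668985  0.22172947]
shaft low [-0.0077 -0.0004  0.0397]
shaft L [-0.0031 -0.0083  0.0397]
shaft R [-0.0031  0.0074  0.0397]
boreL [-0.0004 -0.0102  0.0116]
boreR [-0.0004  0.0105  0.0116]
bore low [-0.01    0.0001  0.0116]
bore bottom far [-0.011  -0.0002  0.0336]
head [ 0.0298 -0.0003  0.0206]
shaft ctr tool [ 0.00140822 -0.00036004] [ 1.13632286e-04 -1.36783566e-04 -6.38358903e-05  8.98262138e-05
  2.80043679e-05  5.74094564e-06 -1.53504017e-05]
world [0.51926573 0.06617807 0.22172835]
```

>>> drive_tool:
  commands:
    - [0.3,-0.0007,-0.0007,-0.003,0,0,-0.002]
    - [0.3,0,0,-0.0015,0,0,0]
    - [0.3,0,0,0,0,0,0]
    - [0.3,0,0,0,0,0,0]

```text
time: 17.7
position: [0.5196, 0.0662, 0.2168]
eef_rot: [0.417, -3.114, -0.0]
force: [0.2, 0.0, -2.2]
finger_gap: 0.497
```

```bash
python3 - <<'E'
from h import *
s=env.sense(); r=s['eef_rot'];print(s['position'],s['force'],(2*np.arctan2(r[1],r[0])-np.pi/2)%6.2832,r)
snap('wrist','w17');crop('w17',220,200,290,290,8,'w17a')
E
```

```text
[0.51957284 0.06618169 0.21679607] [ 0.18349357  0.01053507 -2.20289306] 1.8370361063394052 [ 4.16935881e-01 -3.11368411e+00 -1.81754046e-04]
```

View pics/w17a.png

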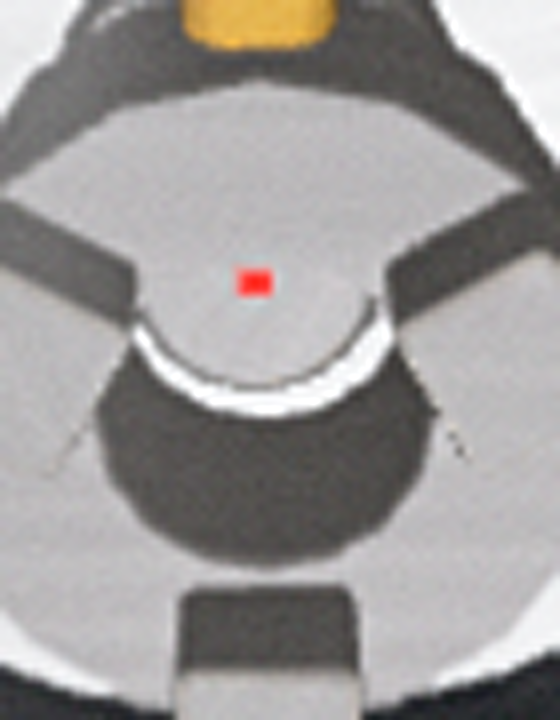

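```bash
python3 - <<'E'
from h import *
from scipy.spatial.transform import Rotation as Ro
from scipy.optimize import least_squares
W=lambda u,v:(220+u/8,200+v/8)
s=env.sense();p=s['position'];R=Ro.from_rotvec(s['eef_rot']).as_matrix();print(p)
g=lambda q,z:(R.T@(atz('w17',*W(*q),z)-p))[:2]
def fit(Q,z,r):
  P=np.array([g(q,z) for q in Q]);f=least_squares(lambda c:np.hypot(*(P-c).T)-r,[0,0]);return f.x.round(5),(f.fun*1e3).round(2)
sh=[(140,322),(160,346),(185,368),(215,381),(250,387),(290,382),(320,366),(350,338),(368,300)]
print('shaft',fit(sh,.182,.009))
bb=[(137,340),(160,375),(190,398),(225,412),(262,417),(305,412),(345,393),(375,368),(392,340)]
for z in (.1832,.1842): print('bore bottom',fit(bb,p[2]-.2168+z,.010))
bt=[(98,410),(110,450),(130,490),(160,528),(205,556),(265,567),(320,558),(365,532),(400,495),(425,450),(432,420)]
print('bore top',fit(bt,p[2]-.0116,.010),fit(bt,p[2]-.0106,.010))
a=R.T@(atz('w17',*W(255,296),.182)-p);b=R.T@(atz('w17',*W(255,270),.182)-p);print(a,b)
E
```

```text
[0.5196165  0.06617203 0.21683664]
shaft (array([ 0.00029, -0.00094]), array([-0.14, -0.23, -0.03,  0.04,  0.14,  0.2 ,  0.01, -0.11, -0.29]))
bore bottom (array([-6.e-04,  6.e-05]), array([-0.12,  0.02,  0.03,  0.01,  0.01,  0.05, -0.04,  0.02, -0.09]))
bore bottom (array([-9.e-05,  6.e-05]), array([-0.15,  0.01,  0.04,  0.03,  0.02,  0.06, -0.03,  0.  , -0.12]))
bore top (array([0.00023, 0.00015]), array([ 0.33, -0.15, -0.28, -0.04,  0.15,  0.18,  0.12, -0.12, -0.22,
        0.01,  0.18])) (array([0.00083, 0.00015]), array([ 0.25, -0.2 , -0.31, -0.04,  0.16,  0.2 ,  0.14, -0.12, -0.25,
       -0.05,  0.1 ]))
[-0.00176055 -0.00060001  0.03483656] [ 0.00023438 -0.0005984   0.03483659]
```

>>> drive_tool:
  commands:
    - [0.3,-0.0003,-0.0009,0,0,0,0]
    - [0.3,0,0,-0.002,0,0,0]
    - [0.3,0,0,-0.002,0,0,0]
    - [0.3,0,0,0,0,0,0]

```text
time: 18.15
position: [0.5195, 0.0653, 0.2127]
eef_rot: [-0.417, 3.113, 0.0]
force: [1.1, -0.4, -1.8]
finger_gap: 0.498
```

```bash
python3 - <<'E'
from h import *
s=env.sense(); r=s['eef_rot'];print(s['position'],s['force'],s['torque'],(2*np.arctan2(r[1],r[0])-np.pi/2)%6.2832)
snap('wrist','w18');crop('w18',220,200,290,290,8,'w18a')
E
```

```text
[0.51946313 0.06529759 0.21265647] [ 1.0548722  -0.4335258  -1.80652337] [-0.01537498 -0.20446853  0.00812119] 1.8370699061077103
```

View pics/w18a.png

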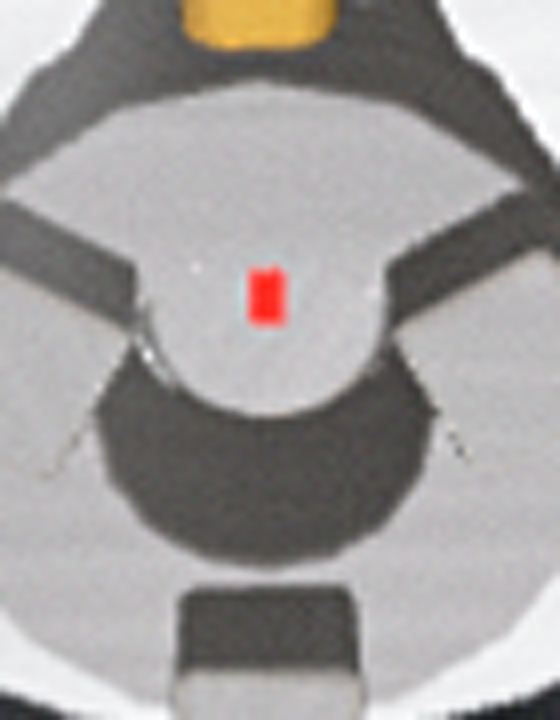

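>>> drive_tool:
  commands:
    - [0.3,0,0,-0.002,0,0,0]
    - [0.3,0,0,-0.002,0,0,0]
    - [0.3,0,0,-0.002,0,0,0]
    - [0.3,0,0,-0.001,0,0,0]
    - [0.3,0,0,0,0,0,0]

```text
time: 18.7
position: [0.5195, 0.0653, 0.2057]
eef_rot: [-0.417, 3.113, 0.0]
force: [1.9, 0.4, -2.7]
finger_gap: 0.496
```

```bash
python3 - <<'E'
from h import *
s=env.sense(); r=s['eef_rot'];print(s['position'],s['force'],s['torque'],(2*np.arctan2(r[1],r[0])-np.pi/2)%6.2832)
E
```

```text
[0.51949261 0.06534642 0.20570264] [ 1.85635774  0.43123143 -2.67584484] [ 0.08889617 -0.3926529   0.0164589 ] 1.8370409699629429
```

>>> drive_tool:
  commands:
    - [0.3,0,0,-0.002,0,0,0]
    - [0.3,0,0,-0.002,0,0,0]
    - [0.3,0,0,-0.002,0,0,0]
    - [0.3,0,0,0,0,0,0]

```text
time: 19.1
position: [0.5195, 0.0653, 0.1996]
eef_rot: [-0.417, 3.113, 0.0]
force: [2.8, 0.9, -2.8]
finger_gap: 0.495
```

>>> drive_tool:
  commands:
    - [0.3,0,0,-0.003,0,0,0]
    - [0.3,0,0,-0.003,0,0,0]
    - [0.3,0,0,-0.002,0,0,0]
    - [0.3,0,0,0,0,0,0]

```text
time: 19.5
position: [0.5195, 0.0653, 0.1915]
eef_rot: [-0.417, 3.113, 0.0]
force: [3.4, 0.4, -2.5]
finger_gap: 0.496
```

>>> drive_tool:
  commands:
    - [0.3,0.0005,0,-0.001,0,0,0]
    - [0.3,0,0,-0.001,0,0,0]
    - [0.3,0,0,-0.001,0,0,0]
    - [0.3,0,0,0,0,0,0]

```text
time: 19.9
position: [0.5196, 0.0652, 0.1896]
eef_rot: [0.417, -3.113, -0.0]
force: [-1.7, -0.6, 3.8]
finger_gap: 0.49
```

>>> drive_tool:
  commands:
    - [0.3,0,0,-0.001,0,0,0]
    - [0.3,0,0,0,0,0,0]
    - [0.3,0,0,0,0,0,0]

```text
time: 20.2
position: [0.5196, 0.0652, 0.1896]
eef_rot: [0.417, -3.114, -0.001]
force: [-3.2, 0.3, 11.4]
finger_gap: 0.492
```

```bash
python3 - <<'E'
from h import *
s=env.sense(); r=s['eef_rot'];print(s['position'],s['force'],s['torque'],s['finger_gap'],(2*np.arctan2(r[1],r[0])-np.pi/2)%6.2832)
snap('wrist','w20');crop('w20',150,60,360,300,2.5,'w20a')
snap('side','s20');crop('s20',195,130,285,230,6,'s20a'); snap('top','t20')
E
```

```text
[0.51963897 0.06518221 0.18955146] [-3.15499975  0.25916847 11.35344526] [-0.04286168  0.6955154   0.00907272] 0.4920404409549827 1.8369454585232132
```

View pics/w20a.png

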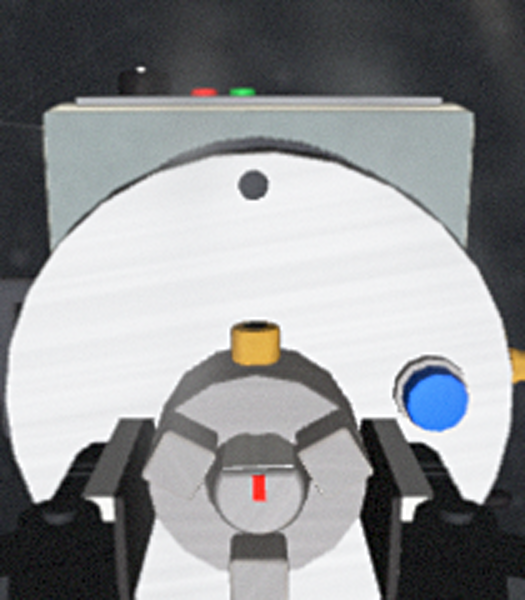

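View pics/s20a.png

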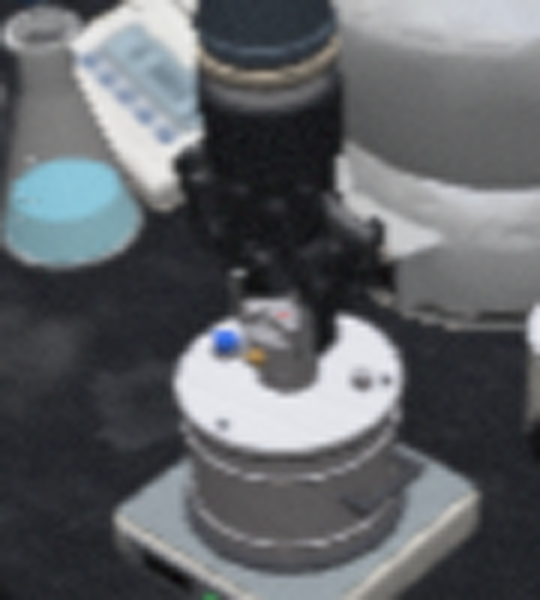

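```bash
python3 - <<'E'
from h import *
s=env.sense();print(s['time'],s['force'],s['finger_gap']);env.hand_in()
E
```

```text
20.35 [-4.04885133 -0.42212625 11.78800582] 0.49654237547097463
the job is handed in; nothing more can be done
```

The job is done and handed in at 20.35 s, with no collisions or other trouble that I saw.

- **Lid:** I put the aluminium lid on over the shaft and pressed it home. The tool stopped within 0.2 mm of its seated height, at 13 N. I then let it go.
- **Shaft:** I pinched the shaft on its flat and turned it clockwise by about 0.49 rad. The mill's yaw measured about 0.265 rad and the jaws finished at 0.266 rad. In the last wrist picture the flat and red mark point to the front panel.
- **Coupling:** I slipped it on jaws up, with its set screw facing the front, and it went down onto the boss. The tool ended at a height of 0.1896 m, as predicted for fully seated. It is still gripped and pressed down with about 12–14 N, with about 4 N of sideways force.

**Disagreements:** the shaft-axis estimates from the cameras and from the pinch differed by 1–2 mm. I settled this by looking at the shaft through the coupling's bore before going down, and it went on with under 4 N of sideways force. The front-edge angle also varied between about 0.25 and 0.28 rad from picture to picture, so the flat's direction is good to roughly 0.015 rad.

I did not touch the blue look-alike lid or the other things on the bench.

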